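# Pack the dye cups snugly under the hold-down bar

### The arm

A 7-joint arm with a two-finger parallel gripper is mounted at the origin on the work surface. World frame = base frame: x ahead of the robot, y to its left, z up, the work surface at z = 0. Lengths are in m, angles in rad, forces in N, time in s.
With the tool pointing down it reaches from about 0.4 to 0.875 m from the base axis. Payload 4.4 kg.
Tool frame: the origin (TCP) lies at the very end of the fingers, on their centre line; the grasp point (between the pads) lies 19 mm behind it (manip.tcp_to_grasp is the distance from the TCP to the grasp point, in m); z points along the fingers, y is the line along which they close (so a half turn about z gives the same grasp; the last joint's range is limited). The gripper opens to 85 mm and grips with 20 to 120 N. Pads are 22 mm wide; open, the fingers measure 114 mm over their backs; the gripper's body (76 mm by 85 mm) begins 54 mm behind the grasp point. The pads swing forward as they close: fully open they stand 13 mm farther back than shut.
Start: joints at [1.154, 0.628, 0.038, 1.517, -0.027, 0.996, -0.02], TCP at [0.223, -0.61, 0.231] pointing down, gripper open.
Joint ranges: [-3.06, 3.06], [-0.37, 2.12], [-1.25, 1.32], [0.18, 2.47], [-1.1, 4.24], [0.23, 1.98], [-2.94, 2.94]. Speed limits (rad/s): [2.57, 2.57, 3.14, 3.14, 3.14, 3.14, 3.14].

### API

Orientations are given as a rotation vector (axis times angle).
In Python, from cell import manip gives the robot as it stands.
- The arm moves only by the shell command python3 drive.py 'ROWS'. ROWS is a JSON list of rows, 1 to 8 of them, each written [[rx, ry, rz], [dx, dy, dz], opening]: a rotation vector rx, ry, rz in rad, then dx, dy, dz in units of 20 mm, then the finger opening in m; each row is the pose to reach, as a shift and turn from the pose commanded when the command began, along the tool's axes at that moment; what a row does not reach only later rows make up. A row lasts 1/8 s, in which the tool goes at most 0.0625 m and 0.188 rad, less where a joint would pass 70% of its speed; a pose out of reach is approached as far as the arm can. The fingers move at their own pace and stop on an object; the grip force is fixed at half the most. Time passes only in rows, so rows that do not move let the fingers close. It prints the time, the measured TCP pose, the force, the opening and the grip force at its end. Input that does not fit is refused with a message, and nothing moves.
- manip.observe(): the state, without advancing time (a new reading comes with each control period).
- manip.grab_frame(name): name is "scene" or "side" or "wrist"; returns a dict with "img" (400x640x3 uint8, blue, green, red), "mtx" (3x3 intrinsics, pixels), "world_from_camera" (4x4, takes a point from camera to world coordinates); the wrist camera has in their place "T_tool_cam" (4x4, takes a point from camera to tool coordinates, whose origin is the TCP and whose axes are the flange's). Camera axes: x right, y down, z forward; pixel columns grow to the right and rows downward; lengths in m; the calibration is good to about 2 mm. A picture is of the moment at which its call begins: read the wrist's pose just before it. There is no depth.
- manip.job_done(): hands the job in; it is judged then, once.
The state is a dict: "clock": time; "joints": joint angles; "qd": joint speeds; "effort": joint torques, N m; "eef_pos": TCP position; "eef_rot": TCP orientation; "force": force on the tool from outside, world axes, zero at the start; "torque": the same for the moment, N m; "width": finger opening in m; "grasp_force": force on a finger pad.
Only numpy, scipy, OpenCV 4.12 (cv2) and the standard library are available. Lean on these libraries where they do the work, as an engineer would, in place of code of your own. Each camera call takes 0.05 s, during which the arm holds its last target. There are 200 camera calls.

### The job

Pack the white tapered dye cups for storage: nest them all upright into one column on the stand's round seat, then lay plywood spacers from the tray squarely on top, lengthwise along the bar, one after another until they fill the gap under the hold-down bar snugly: when lowered, the bar should rest about level with its rubber foot on the top spacer. Leave the spacers you do not need on the tray, the bar down, and the mugs and the jar where they stand.

Things in the scene. Friction and masses are not known exactly. Their poses are not given: they have to be found in the camera images.
- stand: wooden hold-down stand fixed to the worktop: base board 210 x 130 x 12 mm, with a fork of two uprights (182 mm high, 34 x 56 mm together) whose centre is 110 mm from the origin along the stand's +x. Origin: on the worktop, under the axis of the cup column. The hold-down bar is hinged in the fork, and closed it points along the stand's -x over the column.
- plinth: round wooden seat, 68 mm across, on the stand's base board, on which the cup column is built. Origin: the centre of its flat top, straight above the stand's origin. Its height differs from day to day: 15 to 30 mm above the worktop. Axes upright, fixed.
- bar (a joint): angle (rad) of the wooden hold-down bar about the stand's y axis: 0 = level over the column, positive = raised; 1.8 = open stop, leaning back past upright, where it stays. Below 0 it hangs below level (stop at -0.6). Brought forward past upright it sinks by its weight (200 g, damped) until it rests on something. 155 mm from hinge to rod, 22 mm wide, 14 mm thick.
- bar_hinge (a point): the bar's hinge axis, 167 mm above the worktop, 110 mm from the column axis along the stand's +x. Raised to its open stop, the bar reaches 325 mm above the worktop: keep the gripper clear of it.
- bar_rod_left (a point): grip point on the left half (stand's +y) of the steel cross rod at the bar's free end: round rod 12 mm thick, 150 mm long, parallel to the stand's y axis, 155 mm from the hinge; this point is 50 mm from the bar's middle. Gripped from above across the rod (fingers along the stand's x) it turns between the fingers, so the tool can keep pointing down along the whole arc.
- bar_rod_right (a point): the same on the right half (stand's -y), 50 mm from the bar's middle.
- nub (a point): round rubber foot under the bar, 20 mm across; it presses on the top of the column. The point is the centre of its lower face, 110 mm from the hinge along the bar and 20 mm below the hinge axis when the bar is level, that is 147 mm above the worktop and over the column axis.
- tray: thin flat brown tray, 150 x 270 x 6 mm (x, y, z), fixed to the worktop, no walls; origin under its centre on the worktop. The spacers start on it in two piles of three, 60 mm either side of its centre along its y.
- cup_a: white tapered ceramic dye cup, open at the top: 50 mm high, 67 mm across the rim, 45 mm across the foot, wall 4.4 mm, about 90 g. Nested in another it stands 20 mm higher than that one. Origin: centre of its foot; z up the cup. It may be absent (two or three of the three cups are there).
- cup_b: white tapered ceramic dye cup, open at the top: 50 mm high, 67 mm across the rim, 45 mm across the foot, wall 4.4 mm, about 90 g. Nested in another it stands 20 mm higher than that one. Origin: centre of its foot; z up the cup. It may be absent (two or three of the three cups are there).
- cup_c: white tapered ceramic dye cup, open at the top: 50 mm high, 67 mm across the rim, 45 mm across the foot, wall 4.4 mm, about 90 g. Nested in another it stands 20 mm higher than that one. Origin: centre of its foot; z up the cup. It may be absent (two or three of the three cups are there).
- spacer_1: flat plywood spacer plate, 84 x 56 x 10 mm (x, y, z), about 35 g; origin: centre of its underside. All six are alike.
- spacer_2: flat plywood spacer plate, 84 x 56 x 10 mm (x, y, z), about 35 g; origin: centre of its underside. All six are alike.
- spacer_3: flat plywood spacer plate, 84 x 56 x 10 mm (x, y, z), about 35 g; origin: centre of its underside. All six are alike.
- spacer_4: flat plywood spacer plate, 84 x 56 x 10 mm (x, y, z), about 35 g; origin: centre of its underside. All six are alike.
- spacer_5: flat plywood spacer plate, 84 x 56 x 10 mm (x, y, z), about 35 g; origin: centre of its underside. All six are alike.
- spacer_6: flat plywood spacer plate, 84 x 56 x 10 mm (x, y, z), about 35 g; origin: centre of its underside. All six are alike.
- mug_a: bystander: white mug, 80 mm across, 95 mm high; origin: centre of its underside
- mug_b: bystander: white mug, 80 mm across, 95 mm high; origin: centre of its underside
- jar: bystander: amber jar, 60 mm across, 80 mm high; origin: centre of its underside

How it is judged:
By the outcome, as a careful person would: the job done as asked, in the order asked, and still so for the second after the job is handed in, with the robot touching nothing.
Of cup_a, cup_b, cup_c only 2 to 3 are there at a start; the rules pass over those that are not, and their reading is None.
At some moment in a run one of spacer_1, spacer_4 may be knocked a few centimetres aside while the robot is not near it.
It also fails if it takes over 210 s, if anything falls off the work surface, if the arm or the gripper's body presses on something with over 40 N, if the wrist force passes 120 N, or if a joint passes its speed limit or range.

## Working session

There is one attempt and no reset: what is moved stays moved. The work goes in short steps, Python scripts to look and compute and a shell command to move; the robot and the scene stay as the last step left them, time stands still between calls to the robot, and variables do not carry over. Pictures are saved under pics/ and viewed, at most 14 in all, crops included, and the job is handed in when it is done.

```bash
ls; mkdir -p pics
python3 - <<'E'
from cell import manip
import cv2,numpy as np
np.set_printoptions(precision=4,suppress=True)
print({k:np.round(v,3) for k,v in manip.observe().items()})
for n in("scene","side","wrist"):
    f=manip.grab_frame(n); cv2.imwrite(f"pics/{n}0.png",f["img"]); print(n,f["mtx"]); print(f.get("world_from_camera",f.get("T_tool_cam")))
E
```

```text
cell.py
drive.py
pics
{'clock': np.float64(0.0), 'joints': array([ 1.154,  0.629,  0.038,  1.518, -0.027,  0.996, -0.02 ]), 'qd': array([-0.   ,  0.001,  0.   , -0.002, -0.001, -0.001,  0.001]), 'effort': array([ -0.001, -56.341,   1.226, -19.345,   0.011,   0.01 ,   0.   ]), 'eef_pos': array([ 0.223, -0.61 ,  0.23 ]), 'eef_rot': array([-3.092, -0.548,  0.001]), 'force': array([0.863, 0.289, 0.297]), 'torque': array([-0.   , -0.003,  0.013]), 'grasp_force': np.float64(0.0), 'width': np.float64(0.085)}
scene [[462.7252   0.     329.2313]
 [  0.     462.7252 193.723 ]
 [  0.       0.       1.    ]]
[[-0.6773  0.396  -0.62    1.259 ]
 [ 0.7356  0.3749 -0.5642  0.5931]
 [ 0.0091 -0.8382 -0.5453  0.7158]
 [ 0.      0.      0.      1.    ]]
side [[503.9616   0.     329.0057]
 [  0.     503.9616 200.7485]
 [  0.       0.       1.    ]]
[[-0.8818 -0.3524  0.3134  0.1577]
 [-0.4716  0.6666 -0.5772  0.7956]
 [-0.0055 -0.6568 -0.754   1.1777]
 [ 0.      0.      0.      1.    ]]
wrist [[307.8858   0.     317.8965]
 [  0.     307.8858 203.4081]
 [  0.       0.       1.    ]]
[[-0.0004 -0.9501 -0.3119  0.0793]
 [ 1.     -0.0006  0.0005 -0.0004]
 [-0.0006 -0.3119  0.9501 -0.1439]
 [ 0.      0.      0.      1.    ]]
```
View pics/scene0.png

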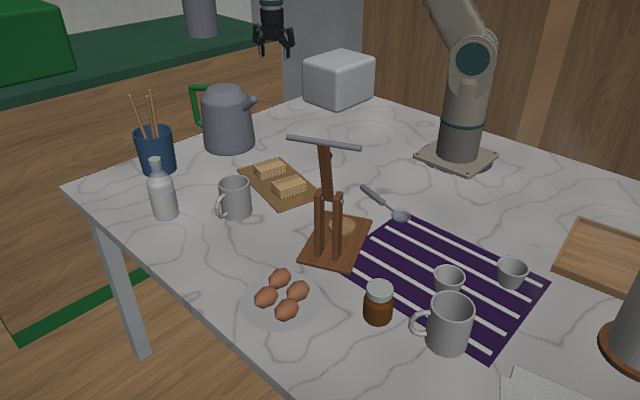

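View pics/side0.png

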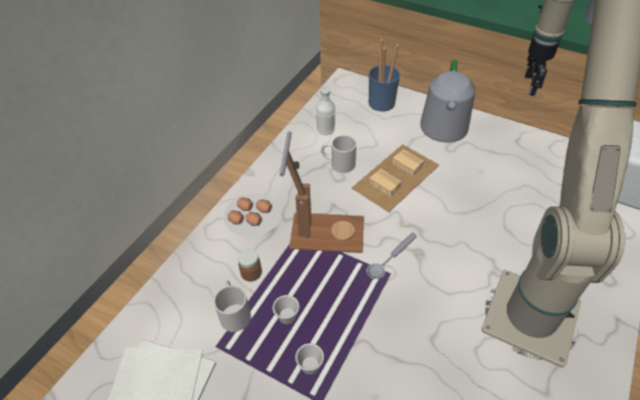

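The scene view shows two cups at (449,280) and (512,270), the stand at (335,230) with its bar raised, the tray at (278,182) with two piles, the mugs at (235,198) and (450,322), and the jar at (378,302). The side view has the cups at (286,308) and (309,358), the seat at (343,230) and the piles at (385,182) and (408,160).

Run:
```python
import cv2,numpy as np
s=cv2.imread("pics/scene0.png");d=cv2.imread("pics/side0.png")
def c(im,x,y):
    # 100x75 crop scaled x4
    o=cv2.resize(im[y:y+75,x:x+100],None,fx=4,fy=4,interpolation=cv2.INTER_CUBIC);cv2.putText(o,f"{x},{y}",(2,12),0,.4,(0,0,255),1);return o
cv2.imwrite("pics/m1.png",np.vstack([np.hstack([c(s,430,230),c(d,255,280)]),np.hstack([c(s,232,145),c(d,345,140)])]))
cv2.imwrite("pics/m2.png",np.vstack([np.hstack([c(s,285,205),c(d,280,190)]),np.hstack([c(s,275,125),c(d,265,125)])]))
```

View pics/m1.png

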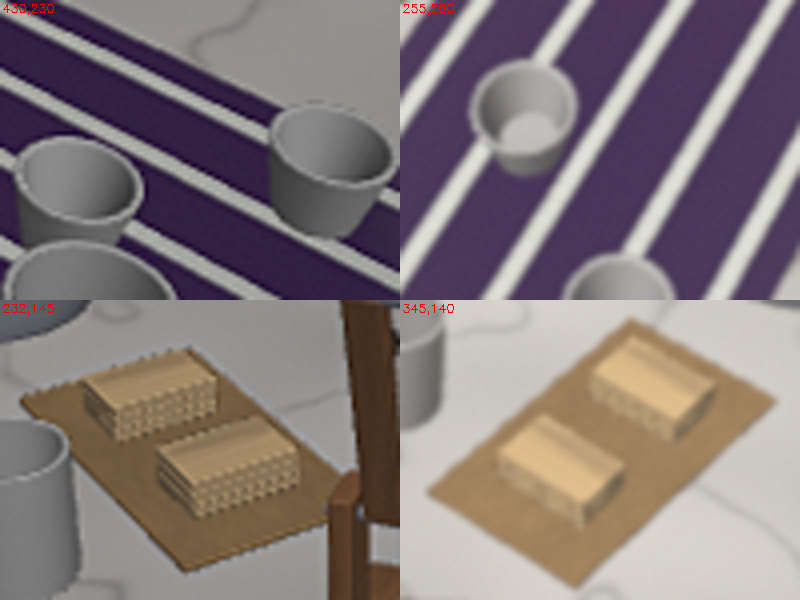

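View pics/m2.png

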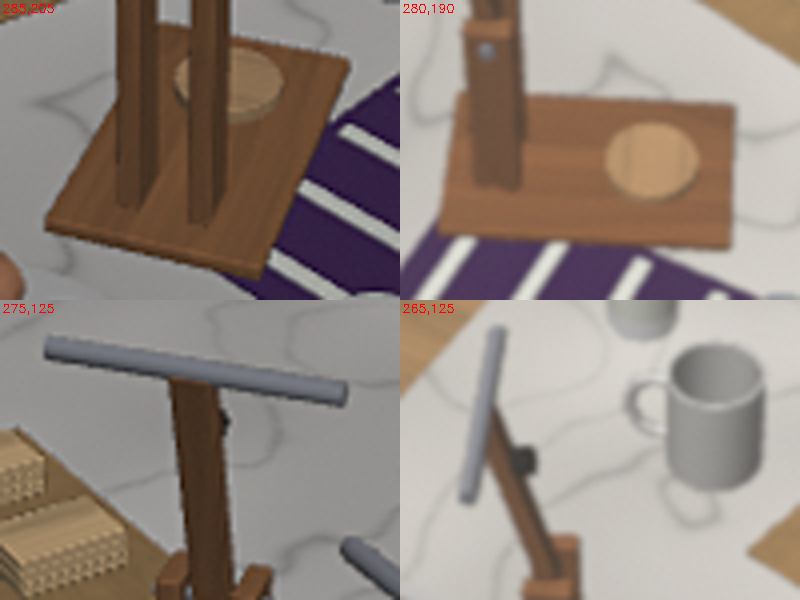

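The crops show both cups upright with rims clear, the two 3-high piles squarely stacked, and the seat disc at about scene (342,226) and side (343,230). The rod ends are at scene (287,137)–(361,149) and side (289,133)–(282,174).

```bash
cat > h.py <<'E'
import numpy as np,cv2
from cell import manip
from scipy.spatial.transform import Rotation as R
np.set_printoptions(precision=4,suppress=True)
def cam(n):
    if n=="wrist":
        o=manip.observe(); f=manip.grab_frame(n); T=np.eye(4);T[:3,:3]=R.from_rotvec(o["eef_rot"]).as_matrix();T[:3,3]=o["eef_pos"]
        return f["img"],f["mtx"],T@f["T_tool_cam"]
    f=manip.grab_frame(n);return f["img"],f["mtx"],f["world_from_camera"]
def ray(c,p): 
    d=c[2][:3,:3]@np.linalg.inv(c[1])@np.array([p[0],p[1],1.]);return c[2][:3,3],d/np.linalg.norm(d)
def onz(c,p,z):
    o,d=ray(c,p);return o+d*(z-o[2])/d[2]
def tri(*cp):
    A=np.zeros((3,3));b=np.zeros(3);L=[ray(c,p) for c,p in cp]
    for o,d in L: P=np.eye(3)-np.outer(d,d);A+=P;b+=P@o
    x=np.linalg.solve(A,b);return x,max(np.linalg.norm((np.eye(3)-np.outer(d,d))@(x-o)) for o,d in L)
def proj(c,X):
    v=np.linalg.inv(c[2])@np.append(X,1);v=c[1]@v[:3];return v[:2]/v[2]
E
python3 - <<'E'
from h import *
s=cam("scene");d=cam("side")
S=lambda x0,y0,x,y:(x0+(x%400)/4-.4,y0+(y%300)/4-.4)
# scene click, side click (crop coords)
def t(n,a,b):
    x,e=tri((s,a),(d,b));print(n,x,"res",round(e,4));return x
t("cup1 rim",S(430,230,79,183),S(255,280,523,104))
t("cup2 rim",S(430,230,331,146),(309,354))
a=[(157,452),(270,417),(299,452),(195,490)];a2=[(82,380),(190,350),(217,383),(117,415)]
b=[(545,415),(625,465),(582,498),(498,452)];b2=[(630,337),(716,382),(672,415),(590,370)]
m=lambda q:np.mean(q,0)
for i,A in enumerate((a,a2)):
  for j,B in enumerate((b,b2)):
    t(f"pile{i}{j}",S(232,145,*m(A)),S(345,140,*m(B)))
t("plinth",S(285,205,229,82),S(280,190,651,161))
t("rodL",S(275,125,48,347),S(265,125,497,330)); t("rodR",S(275,125,345,393),S(265,125,467,498))
# corners on plane
for q in a: print("scene pile0 corner",onz(s,S(232,145,*q),.036))
for q in a2: print("scene pile1 corner",onz(s,S(232,145,*q),.036))
for q in b+b2: print("side corner",onz(d,S(345,140,*q),.036))
for q in [(735,105),(733,248),(438,237),(455,95)]: print("stand",onz(d,S(280,190,*q),.012))
for q in [(22,400),(190,348),(185,570)]: print("tray scene",onz(s,S(232,145,*q),.006))
for q in [(630,318),(778,400),(575,588),(428,492)]: print("tray side",onz(d,S(345,140,*q),.006))
E
```

```text
cup1 rim [0.5582 0.2945 0.05  ] res 0.0024
cup2 rim [0.4424 0.3785 0.0518] res 0.0028
pile00 [ 0.5187 -0.2359  0.0351] res 0.0035
pile01 [ 0.4824 -0.3069  0.0263] res 0.0422
pile10 [ 0.5294 -0.2689  0.0517] res 0.033
pile11 [ 0.4911 -0.351   0.0362] res 0.004
plinth [ 0.5514 -0.0082  0.0202] res 0.0014
rodL [ 0.7144 -0.017   0.3197] res 0.0014
rodR [0.653  0.119  0.3199] res 0.0009
scene pile0 corner [ 0.5562 -0.2672  0.036 ]
scene pile0 corner [ 0.4684 -0.2444  0.036 ]
scene pile0 corner [ 0.488  -0.1953  0.036 ]
scene pile0 corner [ 0.571  -0.2117  0.036 ]
scene pile1 corner [ 0.5269 -0.3844  0.036 ]
scene pile1 corner [ 0.4403 -0.3609  0.036 ]
scene pile1 corner [ 0.4609 -0.3084  0.036 ]
scene pile1 corner [ 0.5423 -0.3263  0.036 ]
side corner [ 0.5509 -0.2759  0.036 ]
side corner [ 0.4735 -0.2551  0.036 ]
side corner [ 0.4891 -0.2076  0.036 ]
side corner [ 0.5666 -0.2217  0.036 ]
side corner [ 0.5262 -0.3911  0.036 ]
side corner [ 0.4444 -0.3744  0.036 ]
side corner [ 0.4617 -0.323   0.036 ]
side corner [ 0.5398 -0.3398  0.036 ]
stand [ 0.5233 -0.092   0.012 ]
stand [0.4682 0.0263 0.012 ]
stand [0.6569 0.1155 0.012 ]
stand [ 0.7132 -0.0025  0.012 ]
tray scene [ 0.5458 -0.4365  0.006 ]
tray scene [ 0.4019 -0.4055  0.006 ]
tray scene [ 0.611  -0.1796  0.006 ]
tray side [ 0.545  -0.4442  0.006 ]
tray side [ 0.3994 -0.4091  0.006 ]
tray side [ 0.4655 -0.1469  0.006 ]
tray side [ 0.6076 -0.1832  0.006 ]
```

```bash
cat > go.py <<'E'
# prints shift/turn (tool axes) from present pose to a tool-down pose x y z yaw(deg of tool x)
import sys
from h import *
o=manip.observe();M=R.from_rotvec(o["eef_rot"]).as_matrix()
print("t",round(float(o["clock"]),2),"at",o["eef_pos"],"yaw",round(float(np.degrees(np.arctan2(M[1,0],M[0,0]))),2),"w",round(float(o["width"]),4))
for w in " ".join(sys.argv[1:]).split(","):
    x,y,z,a=map(float,w.split());a=np.radians(a)
    D=np.array([[np.cos(a),np.sin(a),0],[np.sin(a),-np.cos(a),0],[0,0,-1]])
    print(R.from_matrix(M.T@D).as_rotvec(),M.T@(np.array([x,y,z])-o["eef_pos"]))
E
python3 - <<'E'
from h import *
s=cam("scene");d=cam("side")
print("kettle",onz(s,(229,152),0),onz(d,(446,137),0),"top",tri((s,(225,88)),(d,(452,75))))
print("mugb",tri((s,(452,303)),(d,(232,299))),"muga",tri((s,(237,183)),(d,(343,143))),"jar",tri((s,(380,287)),(d,(249,256))))
E
python3 go.py .45 -.3 .32 25, .44 0 .32 25, .5 .27 .32 25
```

```text
kettle [ 0.4865 -0.5562  0.    ] [ 0.4262 -0.5552  0.    ] top (array([ 0.4566, -0.5889,  0.2113]), np.float64(0.010707195340948047))
mugb (array([0.667 , 0.3578, 0.0949]), np.float64(0.00027610950601797386)) muga (array([ 0.6783, -0.2569,  0.0986]), np.float64(0.0051659175776004205)) jar (array([0.7094, 0.2264, 0.0789]), np.float64(0.0021634712538489906))
t 0.35 at [ 0.2233 -0.6103  0.2311] yaw 20.1 w 0.0855
[-0.0004 -0.     -0.0855] [ 0.3195 -0.2135 -0.0888]
[-0.0004 -0.     -0.0855] [ 0.4132 -0.4987 -0.0887]
[-0.0004 -0.     -0.0855] [ 0.5623 -0.7316 -0.0886]
```

Careful with the scale: shifts go in units of 20 mm. That gives: -0.3 m is -15, -0.26 m is -13.

```bash
python3 drive.py '[[[0,0,-0.0855],[0,0,-3],0.085],[[0,0,-0.0855],[2,-2.75,-4.4],0.085],[[0,0,-0.0855],[4,-5.5,-4.4],0.085],[[0,0,-0.0855],[6,-8.25,-4.4],0.085],[[0,0,-0.0855],[8.1,-10.9,-4.4],0.085],[[0,0,-0.0855],[10,-13,-4.4],0.085],[[0,0,-0.0855],[12,-15,-4.4],0.085],[[0,0,-0.0855],[14,-17,-4.4],0.085]]'
python3 go.py .44 0 .32 25, .50 .27 .3 25
```

```text
clock: 1.35
eef_pos: [0.3665, -0.201, 0.3198]
eef_rot: [3.066, 0.679, 0.002]
force: [1.2, 0.1, 0.7]
width: 0.0847
grasp_force: 0.0
t 1.35 at [ 0.3665 -0.201   0.3198] yaw 24.98 w 0.0847
[ 0.0013 -0.0009 -0.0004] [ 0.1515 -0.1511 -0.0003]
[ 0.0013 -0.0009 -0.0004] [ 0.3198 -0.3706  0.0196]
```

In the tool's units: -0.37 m is -18.5, -0.325 m is -16.25.

```bash
python3 drive.py '[[[0,0,0],[2,-2.3,0],0.085],[[0,0,0],[4,-4.65,0],0.085],[[0,0,0],[6,-6.95,0],0.085],[[0,0,0],[8,-9.25,0],0.085],[[0,0,0],[10,-11.6,0],0.085],[[0,0,0],[12,-13.9,0],0.085],[[0,0,0],[14,-16.25,0],0.085],[[0,0,0],[16,-18.5,1],0.085]]'
python3 drive.py '[[[0,0,0],[0,0,0],0.085],[[0,0,0],[0,0,0],0.085]]'
python3 - <<'E'
from h import *
c=cam("wrist");cv2.imwrite("pics/w1.png",c[0]);print(manip.observe()["eef_pos"],proj(c,(.5582,.2945,.05)),proj(c,(.4424,.3785,.05)),proj(c,(.667,.358,.095)))
E
```

```text
clock: 2.35
eef_pos: [0.5008, 0.2695, 0.3009]
eef_rot: [-3.066, -0.679, -0.006]
force: [0.6, -1.0, -0.5]
width: 0.0853
grasp_force: 0.0
clock: 2.6
eef_pos: [0.4992, 0.2661, 0.2993]
eef_rot: [3.066, 0.679, -0.002]
force: [-0.8, -0.1, -0.7]
width: 0.085
grasp_force: 0.0
[0.4995 0.2654 0.2998] [317.2542 113.9585] [220.8709 169.7559] [305.0311 -20.2419]
```

View pics/w1.png

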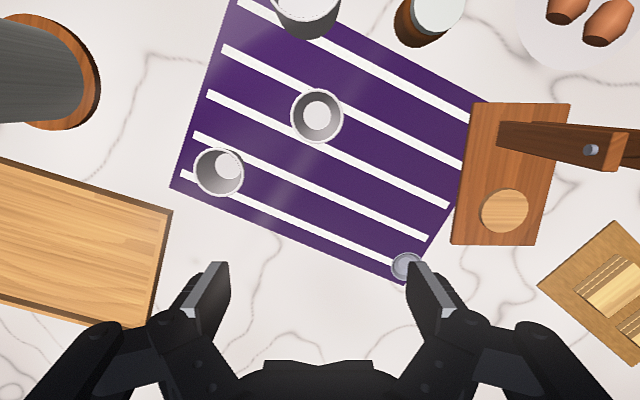

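The wrist view confirms two cups, rims at (317,116.5) and (218.5,172), with the seat at (505,211). The mat near the cups is otherwise clear.

```bash
python3 - <<'E'
from h import *
w=cam("wrist");s=cam("scene");d=cam("side")
print("cup1",tri((w,(317,116.5)),(s,(449.4,275.4)),(d,(285.4,305.6))))
print("cup2",tri((w,(218.5,172)),(s,(512.4,266.1)),(d,(309,354))))
print("plinth",tri((w,(505,211)),(s,(341.9,225.1)),(d,(342.4,229.9))))
print(onz(w,(317,116.5),.05),onz(w,(218.5,172),.05),onz(w,(505,211),.02))
E
python3 go.py .556 .2925 .13 25, .556 .2925 .032 25
```

```text
cup1 (array([0.5571, 0.2937, 0.0493]), np.float64(0.0029766007294153196))
cup2 (array([0.4414, 0.3789, 0.0524]), np.float64(0.003052031068970706))
plinth (array([ 0.5506, -0.0094,  0.0206]), np.float64(0.0026504488925063164))
[0.5559 0.2928 0.05  ] [0.4389 0.3798 0.05  ] [ 0.5496 -0.013   0.02  ]
t 2.8 at [0.4998 0.2654 0.3004] yaw 24.86 w 0.085
[ 0.0009 -0.001  -0.0025] [ 0.0623 -0.0011  0.1704]
[ 0.0009 -0.001  -0.0025] [ 0.0622 -0.0012  0.2684]
```

In the tool's units: 0.269 m is 13.45, 0.24 m is 12.

```bash
python3 drive.py '[[[0,0,0],[1.5,-0.05,2.5],0.085],[[0,0,0],[3.1,-0.05,5],0.085],[[0,0,0],[3.125,-0.05,7.5],0.085],[[0,0,0],[3.125,-0.05,10],0.085],[[0,0,0],[3.125,-0.05,12],0.085],[[0,0,0],[3.125,-0.05,13.45],0.085],[[0,0,0],[3.125,-0.05,13.45],0.085]]'
python3 - <<'E'
from h import *
s=cam("scene");d=cam("side")
c=lambda im,x,y:cv2.resize(im[y:y+100,x:x+100],None,fx=4,fy=4,interpolation=cv2.INTER_CUBIC)
cv2.imwrite("pics/g1.png",np.hstack([c(s[0],400,220),c(d[0],235,250)]));print(manip.observe()["eef_pos"])
E
```

```text
clock: 3.68
eef_pos: [0.5545, 0.2923, 0.0291]
eef_rot: [3.066, 0.677, -0.006]
force: [-0.3, -0.2, 0.3]
width: 0.0847
grasp_force: 0.0
[0.5565 0.2941 0.0318]
```

View pics/g1.png

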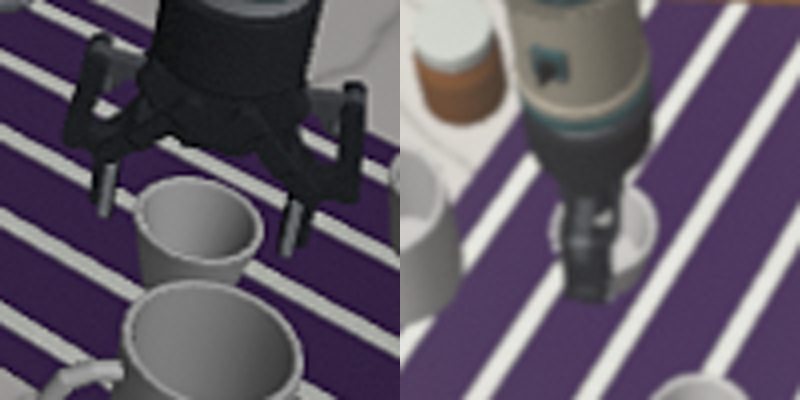

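The fingers straddle the rim with clearance on both sides. Closing.

In the tool's units: -0.12 m is -6, -0.08 m is -4.

```bash
python3 drive.py '[[[0,0,0],[0,0,0],0.055],[[0,0,0],[0,0,0],0.05],[[0,0,0],[0,0,0],0.05],[[0,0,0],[0,0,0],0.05],[[0,0,0],[0,0,0],0.05]]'
python3 drive.py '[[[0,0,0],[0,0,-0.5],0.05],[[0,0,0],[0,0,-1.5],0.05],[[0,0,0],[0,0,-4],0.05],[[0,0,0],[0,0,-6],0.05],[[0,0,0],[0,0,-6],0.05]]'
python3 go.py .55 -.011 .16 25, .55 -.011 .07 25, .48 .1 .16 25
```

```text
clock: 4.4
eef_pos: [0.557, 0.2947, 0.0338]
eef_rot: [-3.067, -0.679, -0.006]
force: [-2.6, -1.1, 11.4]
width: 0.0626
grasp_force: 62.5
clock: 5.03
eef_pos: [0.558, 0.296, 0.1557]
eef_rot: [-3.064, -0.679, -0.013]
force: [0.0, 0.6, -0.6]
width: 0.0625
grasp_force: 65.8
t 5.03 at [0.558  0.296  0.1557] yaw 24.99 w 0.0625
[-0.001  -0.0087 -0.0002] [-0.1369  0.2749 -0.0058]
[-0.001  -0.0087 -0.0002] [-0.1377  0.275   0.0842]
[-0.001  -0.0087 -0.0002] [-0.1534  0.1447 -0.0058]
```

In the tool's units: 0.275 m is 13.75, 0.265 m is 13.25.

```bash
python3 drive.py '[[[0,0,0],[-2.5,2,0],0.05],[[0,0,0],[-4.5,4.25,0],0.05],[[0,0,0],[-6,6.75,0],0.05],[[0,0,0],[-7.5,9.25,0],0.05],[[0,0,0],[-7.75,11.75,0],0.05],[[0,0,0],[-7.25,13.25,0],0.05],[[0,0,0],[-6.85,13.75,0],0.05]]'
python3 drive.py '[[[0,0,0],[0,0,0],0.05],[[0,0,0],[0,0,0],0.05]]'
python3 - <<'E'
from h import *
s=cam("scene");d=cam("side")
c=lambda im,x,y:cv2.resize(im[y:y+100,x:x+100],None,fx=4,fy=4,interpolation=cv2.INTER_CUBIC)
cv2.imwrite("pics/g2.png",np.hstack([c(s[0],290,150),c(d[0],290,150)]))
E
python3 go.py .55 -.011 .16 25, .55 -.011 .06 25
```

```text
clock: 5.9
eef_pos: [0.5481, -0.015, 0.1504]
eef_rot: [3.068, 0.674, -0.001]
force: [-0.5, -0.3, -0.3]
width: 0.0626
grasp_force: 65.9
clock: 6.15
eef_pos: [0.5466, -0.0109, 0.1504]
eef_rot: [-3.065, -0.684, 0.002]
force: [-0.0, 0.3, 0.2]
width: 0.0623
grasp_force: 65.9
t 6.25 at [ 0.5468 -0.0112  0.1506] yaw 25.15 w 0.0626
[-0.0007  0.0006  0.0026] [ 0.003   0.0012 -0.0094]
[-0.0007  0.0006  0.0026] [0.0031 0.0012 0.0906]
```

View pics/g2.png

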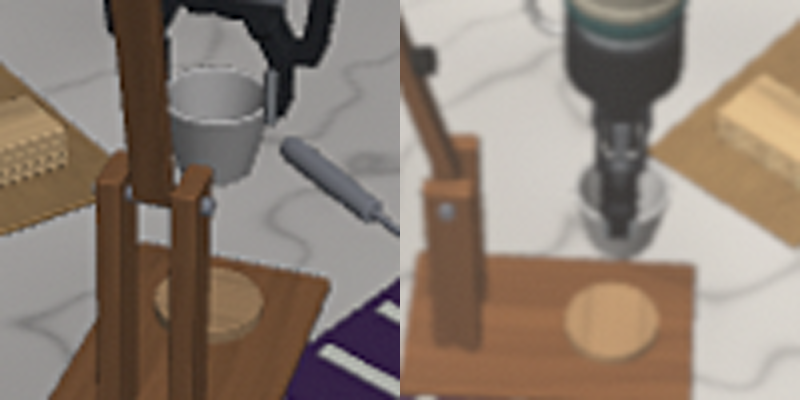

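The cup hangs level above the seat; its rim is at scene-crop (215,95), with the seat below at (208,303). Lowering.

In the tool's units: 0.06 m is 3, 0.088 m is 4.4.

```bash
python3 drive.py '[[[0,0,0],[0.15,0.05,1.5],0.05],[[0,0,0],[0.15,0.05,3],0.05],[[0,0,0],[0.15,0.05,4.25],0.05],[[0,0,0],[0.15,0.05,4.4],0.05],[[0,0,0],[0.15,0.05,4.4],0.05],[[0,0,0],[0.15,0.05,4.4],0.05]]'
python3 drive.py '[[[0,0,0],[0,0,0.1],0.05],[[0,0,0],[0,0,0.1],0.05],[[0,0,0],[0,0,0.1],0.05]]'
python3 drive.py '[[[0,0,0],[0,0,0.1],0.05],[[0,0,0],[0,0,0.1],0.05],[[0,0,0],[0,0,0.1],0.05]]'
```

```text
clock: 7.0
eef_pos: [0.5515, -0.0122, 0.0638]
eef_rot: [3.067, 0.68, 0.003]
force: [0.7, -0.1, -1.6]
width: 0.0627
grasp_force: 65.8
clock: 7.38
eef_pos: [0.5508, -0.0125, 0.0608]
eef_rot: [3.067, 0.68, 0.0]
force: [0.3, -0.9, -0.3]
width: 0.0629
grasp_force: 65.8
clock: 7.75
eef_pos: [0.5507, -0.0125, 0.0586]
eef_rot: [-3.067, -0.68, 0.0]
force: [0.3, 0.2, -0.6]
width: 0.0625
grasp_force: 65.8
```

```bash
for i in 1; do python3 drive.py '[[[0,0,0],[0,0,0.1],0.05],[[0,0,0],[0,0,0.1],0.05],[[0,0,0],[0,0,0.1],0.05]]'
python3 drive.py '[[[0,0,0],[0,0,0.075],0.05],[[0,0,0],[0,0,0.075],0.05],[[0,0,0],[0,0,0.075],0.05]]';
python3 drive.py '[[[0,0,0],[0,0,0.075],0.05],[[0,0,0],[0,0,0.075],0.05],[[0,0,0],[0,0,0.075],0.05]]'; done | grep -E "pos|force:"
```

```text
eef_pos: [0.5507, -0.0125, 0.0566]
force: [-0.0, -0.0, -0.3]
grasp_force: 65.8
eef_pos: [0.5509, -0.0125, 0.0559]
force: [-1.7, -0.5, 5.9]
grasp_force: 66.4
eef_pos: [0.551, -0.0125, 0.0558]
force: [-4.4, -0.2, 19.8]
grasp_force: 67.4
```

In the tool's units: -0.13 m is -6.5, -0.08 m is -4.

```bash
python3 drive.py '[[[0,0,0],[0,0,-0.1],0.05],[[0,0,0],[0,0,-0.1],0.05],[[0,0,0],[0,0,-0.1],0.085],[[0,0,0],[0,0,-0.1],0.085],[[0,0,0],[0,0,-0.1],0.085],[[0,0,0],[0,0,-1.5],0.085],[[0,0,0],[0,0,-4],0.085],[[0,0,0],[0,0,-6.5],0.085]]'
python3 go.py .44 .2 .2 25, .44 .379 .2 25,.44 .379 .14 25
```

```text
clock: 9.88
eef_pos: [0.5504, -0.0124, 0.1846]
eef_rot: [-3.067, -0.68, 0.002]
force: [-0.1, -0.4, -0.3]
width: 0.0851
grasp_force: 0.0
t 9.88 at [ 0.5504 -0.0124  0.1846] yaw 25.01 w 0.0851
[-0.0006  0.0008  0.0001] [-0.0102 -0.2392 -0.0152]
[-0.0006  0.0008  0.0001] [ 0.0654 -0.4014 -0.0152]
[-0.0006  0.0008  0.0001] [ 0.0655 -0.4014  0.0448]
```

```bash
python3 drive.py '[[[0,0,0],[-0.5,-2.75,-0.75],0.085],[[0,0,0],[-0.5,-5.5,-0.75],0.085],[[0,0,0],[-0.5,-8.5,-0.75],0.085],[[0,0,0],[-0.5,-11.5,-0.75],0.085],[[0,0,0],[0.5,-14.25,-0.75],0.085],[[0,0,0],[1.5,-17,-0.75],0.085],[[0,0,0],[3.275,-19.5,-0.5],0.085],[[0,0,0],[3.275,-20.07,0],0.085]]'
python3 drive.py '[[[0,0,0],[0,0,0],0.085],[[0,0,0],[0,0,0],0.085]]'
python3 - <<'E'
from h import *
w=cam("wrist");cv2.imwrite("pics/w2.png",w[0]);s=cam("scene")
print(manip.observe()["eef_pos"],"rim proj",proj(w,(.4405,.3793,.05)))
c=lambda im,x,y:cv2.resize(im[y:y+100,x:x+100],None,fx=4,fy=4,interpolation=cv2.INTER_CUBIC)
cv2.imwrite("pics/v2.png",np.hstack([cv2.resize(w[0][150:350,200:400],(400,400)),c(s[0],290,170)]))
E
```

```text
clock: 10.88
eef_pos: [0.44, 0.3846, 0.1837]
eef_rot: [-3.061, -0.686, -0.003]
force: [-0.4, 0.9, -0.3]
width: 0.0853
grasp_force: 0.0
clock: 11.12
eef_pos: [0.4409, 0.3768, 0.1835]
eef_rot: [3.066, 0.677, -0.001]
force: [0.4, -0.3, 0.4]
width: 0.0849
grasp_force: 0.0
[0.4413 0.3771 0.184 ] rim proj [315.3592 190.6709]
```

View pics/v2.png

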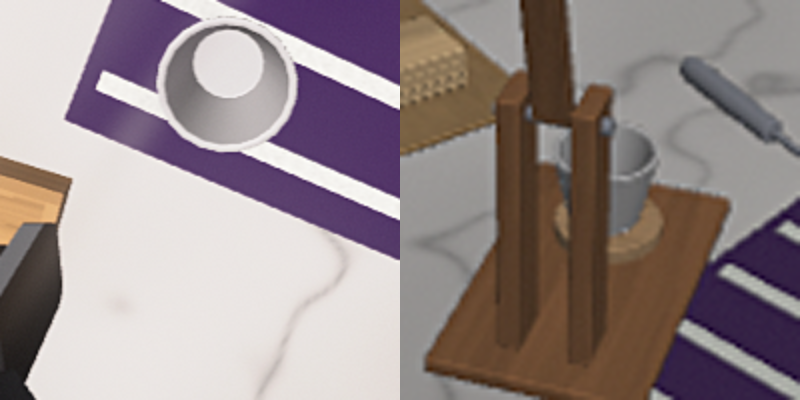

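Cup 1 stands on the seat, and cup 2's rim is centred at about (314,191.5) in the wrist image, as predicted.

In the tool's units: 0.148 m is 7.4, 0.13 m is 6.5.

```bash
python3 drive.py '[[[0,0,0],[0.025,-0.1,2.5],0.085],[[0,0,0],[0.025,-0.1,5],0.085],[[0,0,0],[0.025,-0.1,6.5],0.085],[[0,0,0],[0.025,-0.1,7.4],0.085],[[0,0,0],[0.025,-0.1,7.4],0.085],[[0,0,0],[0.025,-0.1,7.4],0.085]]'
python3 drive.py '[[[0,0,0],[0,0,0],0.055],[[0,0,0],[0,0,0],0.05],[[0,0,0],[0,0,0],0.05],[[0,0,0],[0,0,0],0.05],[[0,0,0],[0,0,0],0.05]]'
python3 go.py .44 .379 .034 25
python3 drive.py '[[[0,0,0],[0,0,-0.5],0.05],[[0,0,0],[0,0,-1.5],0.05],[[0,0,0],[0,0,-4],0.05],[[0,0,0],[0,0,-6],0.05],[[0,0,0],[0,0,-7],0.05],[[0,0,0],[0,0,-7],0.05]]'
python3 go.py .55 -.0125 .17 25
```

```text
clock: 11.98
eef_pos: [0.441, 0.3816, 0.0369]
eef_rot: [-3.066, -0.679, -0.003]
force: [0.5, 0.5, 0.7]
width: 0.0851
grasp_force: 0.0
clock: 12.6
eef_pos: [0.441, 0.3817, 0.038]
eef_rot: [-3.066, -0.68, -0.005]
force: [-0.1, -2.1, 12.6]
width: 0.0623
grasp_force: 62.8
t 12.6 at [0.441  0.3817 0.038 ] yaw 25.0 w 0.0623
[-0.0003 -0.003   0.0001] [-0.002  0.002  0.004]
clock: 13.35
eef_pos: [0.441, 0.3818, 0.1777]
eef_rot: [-3.065, -0.679, -0.006]
force: [-0.2, -0.0, -1.2]
width: 0.0623
grasp_force: 66.5
t 13.35 at [0.441  0.3818 0.1777] yaw 24.98 w 0.0623
[-0.0012 -0.0041 -0.0003] [-0.0678  0.4035  0.007 ]
```

In the tool's units: -0.08 m is -4, 0.4035 m is 20.175.

```bash
python3 drive.py '[[[0,0,0],[-1.5,2.5,0],0.05],[[0,0,0],[-3,5,0],0.05],[[0,0,0],[-4,7.75,0],0.05],[[0,0,0],[-4.25,10.75,0],0.05],[[0,0,0],[-4.25,13.75,0],0.05],[[0,0,0],[-4,16.75,0],0.05],[[0,0,0],[-3.5,19,0],0.05],[[0,0,0],[-3.35,20.175,0],0.05]]'
python3 drive.py '[[[0,0,0],[0,0,0],0.05],[[0,0,0],[0,0,0],0.05],[[0,0,0],[0,0,0],0.05]]'
python3 go.py .5508 -.0125 .17 25, .5508 -.0125 .1 25
```

```text
clock: 14.35
eef_pos: [0.5504, -0.0163, 0.1742]
eef_rot: [3.068, 0.674, -0.002]
force: [-0.7, 0.7, 0.7]
width: 0.062
grasp_force: 66.5
clock: 14.72
eef_pos: [0.5491, -0.0114, 0.1755]
eef_rot: [-3.066, -0.684, 0.001]
force: [-0.2, 0.7, -1.4]
width: 0.0616
grasp_force: 66.5
t 14.72 at [ 0.5491 -0.0114  0.1755] yaw 25.14 w 0.0616
[-0.0009  0.0005  0.0024] [0.0011 0.0017 0.0054]
[-0.0009  0.0005  0.0024] [0.0011 0.0018 0.0754]
```

```bash
python3 drive.py '[[[0,0,0],[0.05,0.09,2],0.05],[[0,0,0],[0.05,0.09,3.75],0.05],[[0,0,0],[0.05,0.09,4.25],0.05],[[0,0,0],[0.05,0.09,4.4],0.05],[[0,0,0],[0.05,0.09,4.4],0.05],[[0,0,0],[0.05,0.09,4.4],0.05]]' | grep -E "pos|force:"
for k in 1; do python3 drive.py '[[[0,0,0],[0,0,0.1],0.05],[[0,0,0],[0,0,0.1],0.05],[[0,0,0],[0,0,0.1],0.05]]'
python3 drive.py '[[[0,0,0],[0,0,0.1],0.05],[[0,0,0],[0,0,0.1],0.05],[[0,0,0],[0,0,0.1],0.05]]'; done | grep -E "pos|force:"
```

```text
eef_pos: [0.5522, -0.0141, 0.0887]
force: [-0.5, -0.2, -1.0]
grasp_force: 66.5
eef_pos: [0.5517, -0.0142, 0.0858]
force: [-0.2, 1.0, -0.6]
grasp_force: 66.6
eef_pos: [0.5519, -0.0135, 0.084]
force: [-1.4, 2.1, 5.6]
grasp_force: 67.1
```

```bash
for k in 1; do python3 drive.py '[[[0,0,0],[0,0,0.075],0.05],[[0,0,0],[0,0,0.075],0.05],[[0,0,0],[0,0,0.075],0.05]]'
python3 drive.py '[[[0,0,0],[0,0,0.075],0.05],[[0,0,0],[0,0,0.075],0.05],[[0,0,0],[0,0,0.075],0.05]]'; done | grep -E "pos|force:"
```

```text
eef_pos: [0.552, -0.0133, 0.0837]
force: [-3.3, 2.3, 15.9]
grasp_force: 67.8
eef_pos: [0.5522, -0.0133, 0.0834]
force: [-6.7, 2.7, 25.7]
grasp_force: 68.6
```

In the tool's units: -0.05 m is -2.5, -0.12 m is -6.

```bash
python3 drive.py '[[[0,0,0],[0,0,-0.15],0.05],[[0,0,0],[0,0,-0.15],0.05],[[0,0,0],[0,0,-0.15],0.085],[[0,0,0],[0,0,-0.15],0.085],[[0,0,0],[0,0,-0.15],0.085],[[0,0,0],[0,0,-1.5],0.085],[[0,0,0],[-0.5,0,-4],0.085],[[0,0,0],[-2.5,0,-6],0.085]]'
python3 drive.py '[[[0,0,0],[-1,3,0],0.085],[[0,0,0],[-2,6,0],0.085],[[0,0,0],[-2.5,9,0],0.085],[[0,0,0],[-2.5,9,0],0.085]]'
python3 - <<'E'
from h import *
s=cam("scene");d=cam("side")
c=lambda im,x,y:cv2.resize(im[y:y+75,x:x+50],None,fx=8,fy=8,interpolation=cv2.INTER_CUBIC)
print(manip.observe()["eef_pos"]);cv2.imwrite("pics/n.png",np.hstack([c(s[0],320,180),c(d[0],318,185)]))
for z in(.087,.092,.097): print(z,[proj(q,(.551,-.0115,z)) for q in(s,d)])
E
```

```text
clock: 17.98
eef_pos: [0.5079, -0.0343, 0.2022]
eef_rot: [-3.066, -0.683, -0.006]
force: [0.2, -1.0, -0.4]
width: 0.0851
grasp_force: 0.0
clock: 18.48
eef_pos: [0.5366, -0.2266, 0.1999]
eef_rot: [3.067, 0.664, -0.001]
force: [0.4, 1.0, 0.3]
width: 0.0847
grasp_force: 0.0
[ 0.5366 -0.2199  0.2001]
0.087 [array([341.2082, 201.9688]), array([343.2168, 214.9332])]
0.092 [array([341.2561, 200.2575]), array([343.245 , 213.7955])]
0.097 [array([341.3042, 198.5379]), array([343.2733, 212.6518])]
```

View pics/n.png

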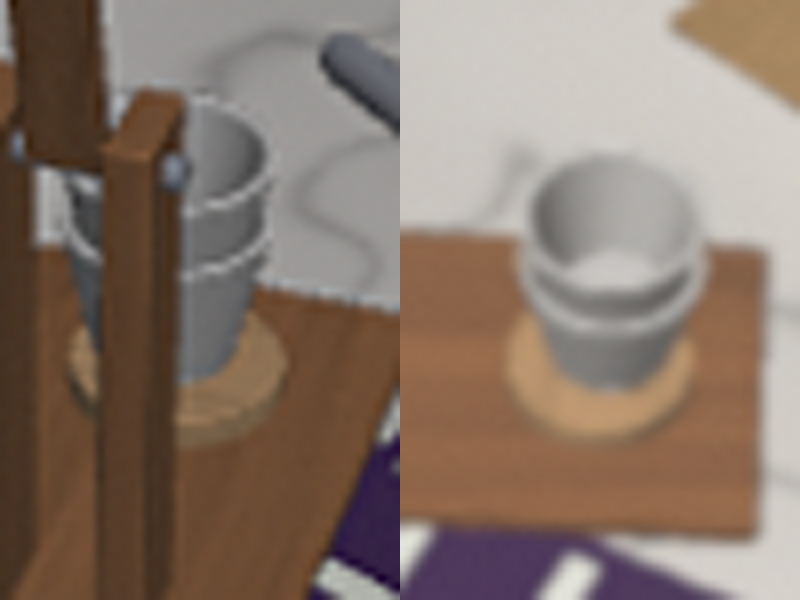

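Both cups are nested upright on the seat, with the top rim centred at scene (340.5,198.7) and side (344.3,212.2). That puts the column top at about 97 mm, which suggests five spacers. Next, look at the tray.

```bash
python3 - <<'E'
from h import *
s=cam("scene");d=cam("side")
print("rim",tri((s,(340.5,198.7)),(d,(344.3,212.2))))
E
python3 go.py .545 -.303 .25 -13.5
```

```text
rim (array([ 0.5499, -0.0154,  0.0947]), np.float64(0.0005013183385571933))
t 18.68 at [ 0.5368 -0.2178  0.2005] yaw 25.12 w 0.0846
[-0.0013  0.0004  0.674 ] [-0.0288  0.0805 -0.0496]
```

```bash
python3 drive.py '[[[0,0,0.17],[-0.35,1,-0.6],0.085],[[0,0,0.34],[-0.7,2,-1.2],0.085],[[0,0,0.51],[-1.05,3,-1.8],0.085],[[0,0,0.674],[-1.45,4,-2.5],0.085],[[0,0,0.674],[-1.45,4,-2.5],0.085],[[0,0,0.674],[-1.45,4,-2.5],0.085]]'
python3 - <<'E'
from h import *
w=cam("wrist");s=cam("scene");print(manip.observe()["eef_pos"])
np.savez("w3.npz",K=w[1],T=w[2])
cv2.imwrite("pics/w3.png",w[0])
for X in [(.518,-.236,.036),(.490,-.351,.036)]: print(proj(w,X))
E
```

```text
clock: 19.42
eef_pos: [0.5445, -0.3018, 0.2501]
eef_rot: [-3.119, 0.364, 0.002]
force: [0.5, 1.3, -0.5]
width: 0.0852
grasp_force: 0.0
[ 0.5444 -0.3022  0.2499]
[270.7863 205.3709]
[367.2713 205.9551]
```

View pics/w3.png

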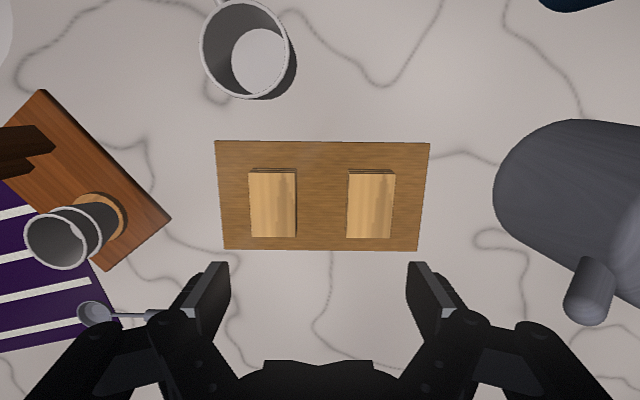

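The tray view shows two neat piles, top faces centred at (272,205.5) and (370,206), aligned with the image and not knocked aside.

```bash
python3 - <<'E'
from h import *
z=np.load("w3.npz");c=(0,z["K"],z["T"])
A=onz(c,(272,205.5),.036);B=onz(c,(370,206),.036);print(A,B)
p,q=onz(c,(250,238),.036),onz(c,(248,173),.036);print(np.degrees(np.arctan2(*(q-p)[1::-1])))
p,q=onz(c,(392,238),.036),onz(c,(394,174),.036);print(np.degrees(np.arctan2(*(q-p)[1::-1])))
print(manip.observe()["joints"])
E
python3 go.py .518 -.238 .0265 -13.5
```

```text
[ 0.5175 -0.2374  0.036 ] [ 0.4892 -0.3542  0.036 ]
-15.679448967908646
-10.668172853380886
[ 0.6159  0.5792 -0.2514  1.5691  0.1596  1.0152 -1.4852]
t 19.52 at [ 0.5444 -0.3022  0.2499] yaw -13.38 w 0.085
[-0.0014  0.0015  0.0021] [-0.0402 -0.056   0.2236]
```

Careful with the scale: shifts go in units of 20 mm. That gives: 0.2235 m is 11.175, 0.215 m is 10.75.

```bash
python3 drive.py '[[[0,0,0],[-1,-1.4,2],0.078],[[0,0,0],[-2,-2.75,4],0.078],[[0,0,0],[-2,-2.775,7],0.078],[[0,0,0],[-2,-2.775,9.5],0.078],[[0,0,0],[-2,-2.775,10.75],0.078],[[0,0,0],[-2,-2.775,11.175],0.078],[[0,0,0],[-2,-2.775,11.175],0.078],[[0,0,0],[-2,-2.775,11.175],0.078]]'
python3 drive.py '[[[0,0,0],[0,0,0],0.05],[[0,0,0],[0,0,0],0.045],[[0,0,0],[0,0,0],0.045],[[0,0,0],[0,0,0],0.045],[[0,0,0],[0,0,0],0.045]]'
python3 drive.py '[[[0,0,0],[0,0,-0.5],0.045],[[0,0,0],[0,0,-1.5],0.045],[[0,0,0],[0,0,-4],0.045],[[0,0,0],[0,0,-6.5],0.045],[[0,0,0],[0,0,-6.5],0.045],[[0,0,0],[0,0,-6.5],0.045]]'
python3 - <<'E'
from h import *
s=cam("scene");d=cam("side")
c=lambda im,x,y:cv2.resize(im[y:y+100,x:x+100],None,fx=4,fy=4,interpolation=cv2.INTER_CUBIC)
cv2.imwrite("pics/p1.png",np.hstack([c(s[0],240,110),c(d[0],345,100)]))
E
python3 go.py .45 -.1 .18 25,.5505 -.0125 .15 25
```

```text
clock: 20.52
eef_pos: [0.5196, -0.2412, 0.0284]
eef_rot: [3.119, -0.372, 0.003]
force: [0.7, 0.4, 0.5]
width: 0.0777
grasp_force: 0.0
clock: 21.15
eef_pos: [0.5194, -0.2413, 0.0289]
eef_rot: [3.119, -0.373, 0.003]
force: [-0.8, 1.8, 8.6]
width: 0.0533
grasp_force: 61.1
clock: 21.9
eef_pos: [0.5182, -0.241, 0.1572]
eef_rot: [3.119, -0.373, -0.0]
force: [-0.2, 0.6, -0.6]
width: 0.0531
grasp_force: 63.0
t 22.0 at [ 0.5176 -0.2407  0.1559] yaw -13.62 w 0.0531
[-0.0012  0.0024 -0.6741] [-0.0989 -0.1208 -0.0238]
[-0.0012  0.0024 -0.6741] [-0.0217 -0.2295  0.0061]
```

View pics/p1.png

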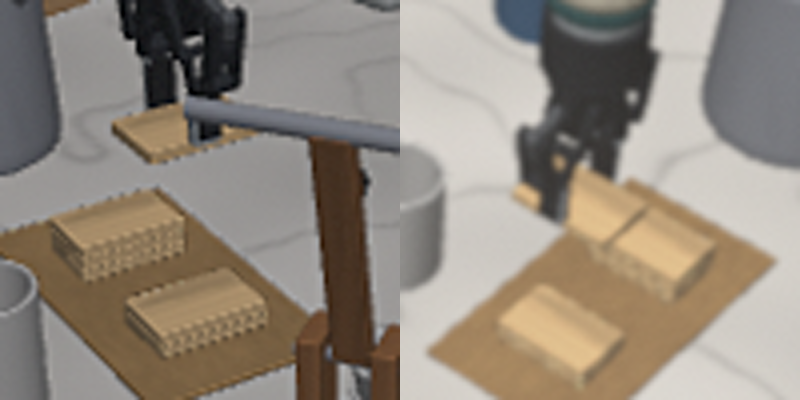

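One spacer is lifted level, and two stay in that pile.

```bash
python3 drive.py '[[[0,0,-0.13],[-1.25,-1.75,0],0.045],[[0,0,-0.26],[-2,-3.75,0],0.045],[[0,0,-0.4],[-2.25,-5.75,0],0.045],[[0,0,-0.53],[-2.25,-7.75,0],0.045],[[0,0,-0.66],[-1.75,-9.75,0],0.045],[[0,0,-0.674],[-1.075,-11.475,0],0.045],[[0,0,-0.674],[-1.075,-11.475,0],0.045],[[0,0,-0.674],[-1.075,-11.475,0],0.045]]'
python3 go.py .551 -.0125 .15 25,.551 -.0125 .105 25
```

```text
clock: 23.0
eef_pos: [0.5506, -0.0136, 0.1559]
eef_rot: [3.067, 0.68, -0.005]
force: [0.3, -0.9, -0.8]
width: 0.0531
grasp_force: 63.0
t 23.0 at [ 0.5506 -0.0136  0.1559] yaw 24.98 w 0.0531
[-0.0007  0.0031 -0.0003] [ 0.0008 -0.0008  0.0059]
[-0.0007  0.0031 -0.0003] [ 0.0009 -0.0008  0.0509]
```

```bash
python3 drive.py '[[[0,0,0],[0,-0.05,1.25],0.045],[[0,0,0],[0,-0.05,2.25],0.045],[[0,0,0],[0,-0.05,2.6],0.045],[[0,0,0],[0,-0.05,2.6],0.045],[[0,0,0],[0,-0.05,2.6],0.045]]' | grep -E "pos|force:"
for k in 1; do python3 drive.py '[[[0,0,0],[0,0,0.1],0.045],[[0,0,0],[0,0,0.1],0.045],[[0,0,0],[0,0,0.1],0.045]]'
python3 drive.py '[[[0,0,0],[0,0,0.1],0.045],[[0,0,0],[0,0,0.1],0.045],[[0,0,0],[0,0,0.1],0.045]]'; done | grep -E "pos|force:"
```

```text
eef_pos: [0.5518, -0.0123, 0.1058]
force: [0.6, -0.5, -1.0]
grasp_force: 63.0
eef_pos: [0.5515, -0.0119, 0.1033]
force: [0.5, 0.2, 0.1]
grasp_force: 63.0
eef_pos: [0.5514, -0.012, 0.1011]
force: [0.7, 0.1, -0.6]
grasp_force: 63.0
```

```bash
for k in 1; do python3 drive.py '[[[0,0,0],[0,0,0.1],0.045],[[0,0,0],[0,0,0.1],0.045],[[0,0,0],[0,0,0.1],0.045]]'
python3 drive.py '[[[0,0,0],[0,0,0.05],0.045],[[0,0,0],[0,0,0.05],0.045],[[0,0,0],[0,0,0.05],0.045]]'; done | grep -E "pos|force:"
```

```text
eef_pos: [0.5514, -0.012, 0.0991]
force: [-0.0, -0.7, -0.5]
grasp_force: 63.0
eef_pos: [0.5517, -0.012, 0.0984]
force: [-1.0, -0.6, 3.4]
grasp_force: 63.6
```

```bash
python3 drive.py '[[[0,0,0],[0,0,0],0.08],[[0,0,0],[0,0,0],0.08],[[0,0,0],[0,0,-0.1],0.08],[[0,0,0],[0,0,-1.5],0.08],[[0,0,0],[0,0,-3],0.08],[[0,0,0],[-1,1.5,-4.5],0.08],[[0,0,0.1],[-2.25,4,-4.5],0.08],[[0,0,0.2],[-3,6.5,-4.5],0.08]]'
python3 go.py .519 -.24 .12 -13.5, .519 -.24 .0185 -13.5
```

```text
clock: 26.12
eef_pos: [0.5516, -0.157, 0.1889]
eef_rot: [3.12, 0.365, 0.001]
force: [-0.1, -0.5, -0.0]
width: 0.0798
grasp_force: 0.0
t 26.12 at [ 0.5516 -0.157   0.1889] yaw 13.36 w 0.0798
[ 0.0006 -0.0006  0.4688] [-0.0509  0.0732  0.0689]
[ 0.0006 -0.0006  0.4688] [-0.051   0.0731  0.1704]
```

```bash
python3 drive.py '[[[0,0,0.15],[-1,1.5,1],0.08],[[0,0,0.3],[-2,2.75,2.25],0.08],[[0,0,0.45],[-2.55,3.65,3.5],0.08],[[0,0,0.469],[-2.55,3.65,5.5],0.08],[[0,0,0.469],[-2.55,3.65,7],0.08],[[0,0,0.469],[-2.55,3.65,8.1],0.08],[[0,0,0.469],[-2.55,3.65,8.5],0.08],[[0,0,0.469],[-2.55,3.65,8.5],0.08]]'
python3 drive.py '[[[0,0,0],[0,0,0],0.06],[[0,0,0],[0,0,0],0.045],[[0,0,0],[0,0,0],0.045],[[0,0,0],[0,0,0],0.045],[[0,0,0],[0,0,0],0.045]]'
python3 drive.py '[[[0,0,0],[0,0,-0.5],0.045],[[0,0,0],[0,0,-1.5],0.045],[[0,0,0],[0,0,-4],0.045],[[0,0,0],[0,0,-6.5],0.045],[[0,0,0],[0,0,-7.5],0.045],[[0,0,0],[0,0,-7.5],0.045],[[0,0,0],[0,0,-7.5],0.045]]'
python3 go.py .551 -.0125 .165 25
python3 - <<'E'
from h import *
for n in("scene","side"):
    c=cam(n);cv2.imwrite(f"pics/{n}_p2.png",c[0])
E
```

```text
clock: 27.12
eef_pos: [0.5194, -0.2379, 0.018]
eef_rot: [-3.12, 0.365, 0.001]
force: [1.3, -0.6, -0.3]
width: 0.0799
grasp_force: 0.0
clock: 27.75
eef_pos: [0.5202, -0.2383, 0.0199]
eef_rot: [3.12, -0.365, 0.003]
force: [-1.6, -0.2, 7.0]
width: 0.0529
grasp_force: 61.3
clock: 28.62
eef_pos: [0.5187, -0.2379, 0.1675]
eef_rot: [-3.12, 0.365, 0.002]
force: [-0.0, 0.6, -1.1]
width: 0.0525
grasp_force: 62.9
t 28.62 at [ 0.5187 -0.2379  0.1675] yaw -13.34 w 0.0525
[-0.0005  0.0012 -0.6691] [-0.0206 -0.2268  0.0025]
```

In the tool's units: -0.2268 m is -11.34, -0.195 m is -9.75.

```bash
python3 drive.py '[[[0,0,-0.13],[-1.25,-1.75,0],0.045],[[0,0,-0.26],[-2,-3.75,0],0.045],[[0,0,-0.4],[-2.25,-5.75,0],0.045],[[0,0,-0.53],[-2.25,-7.75,0],0.045],[[0,0,-0.66],[-1.75,-9.75,0],0.045],[[0,0,-0.669],[-1.025,-11.34,0],0.045],[[0,0,-0.669],[-1.025,-11.34,0],0.045],[[0,0,-0.669],[-1.025,-11.34,0],0.045]]'
python3 go.py .5512 -.0122 .115 25
python3 - <<'E'
import cv2,numpy as np
s=cv2.imread("pics/scene_p2.png");d=cv2.imread("pics/side_p2.png")
c=lambda im,x,y:cv2.resize(im[y:y+120,x:x+80],None,fx=5,fy=5,interpolation=cv2.INTER_CUBIC)
cv2.imwrite("pics/p2.png",np.hstack([c(s,290,140),c(d,305,140)]))
E
```

```text
clock: 29.72
eef_pos: [0.5507, -0.0134, 0.167]
eef_rot: [3.067, 0.679, -0.004]
force: [-0.4, -0.7, -1.3]
width: 0.0527
grasp_force: 62.9
t 29.73 at [ 0.5507 -0.0134  0.167 ] yaw 24.98 w 0.0527
[-0.0005  0.0028 -0.0004] [ 0.0011 -0.0009  0.052 ]
```

View pics/p2.png

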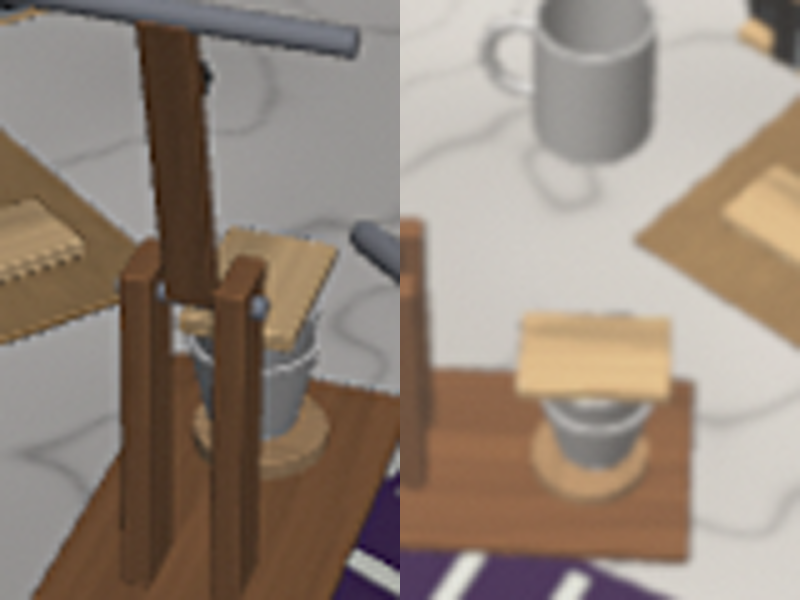

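The first spacer sits flat, centred on the cups and aligned with the base board (side crop (595,355) over the seat at (590,460)). Placing the second.

In the tool's units: 0.053 m is 2.65, 0.052 m is 2.6.

```bash
python3 drive.py '[[[0,0,0],[0.05,-0.045,1.25],0.045],[[0,0,0],[0.05,-0.045,2.25],0.045],[[0,0,0],[0.05,-0.045,2.6],0.045],[[0,0,0],[0.05,-0.045,2.65],0.045],[[0,0,0],[0.05,-0.045,2.65],0.045]]' | grep -E "pos|force:"
for k in 1; do python3 drive.py '[[[0,0,0],[0,0,0.1],0.045],[[0,0,0],[0,0,0.1],0.045],[[0,0,0],[0,0,0.1],0.045]]'
python3 drive.py '[[[0,0,0],[0,0,0.05],0.045],[[0,0,0],[0,0,0.05],0.045],[[0,0,0],[0,0,0.05],0.045]]'
python3 drive.py '[[[0,0,0],[0,0,0.05],0.045],[[0,0,0],[0,0,0.05],0.045],[[0,0,0],[0,0,0.05],0.045]]'; done | grep -E "pos|force:"
```

```text
eef_pos: [0.5527, -0.0117, 0.1157]
force: [-0.5, 0.6, -0.8]
grasp_force: 62.9
eef_pos: [0.5525, -0.0114, 0.1133]
force: [-0.8, -0.2, -0.4]
grasp_force: 62.9
eef_pos: [0.5524, -0.0114, 0.1121]
force: [0.1, -0.8, -0.9]
grasp_force: 62.9
eef_pos: [0.5523, -0.0114, 0.1111]
force: [-0.0, 0.4, 0.2]
grasp_force: 62.9
```

```bash
for k in 1; do python3 drive.py '[[[0,0,0],[-0.05,0,0.05],0.045],[[0,0,0],[-0.05,0,0.05],0.045],[[0,0,0],[-0.05,0,0.05],0.045]]'
python3 drive.py '[[[0,0,0],[0,0,0.05],0.045],[[0,0,0],[0,0,0.05],0.045],[[0,0,0],[0,0,0.05],0.045]]'; done | grep -E "pos|force:"
```

```text
eef_pos: [0.5515, -0.0119, 0.1101]
force: [0.2, 0.7, 0.4]
grasp_force: 62.9
eef_pos: [0.5518, -0.0119, 0.1095]
force: [-0.6, -0.7, 4.1]
grasp_force: 63.7
```

In the tool's units: 0.13 m is 6.5, -0.09 m is -4.5.

```bash
python3 drive.py '[[[0,0,0],[0,0,0],0.08],[[0,0,0],[0,0,0],0.08],[[0,0,0],[0,0,-0.1],0.08],[[0,0,0],[0,0,-1.5],0.08],[[0,0,0],[0,0,-3],0.08],[[0,0,0],[-1,1.5,-4.5],0.08],[[0,0,0.1],[-2.25,4,-4.5],0.08],[[0,0,0.2],[-3,6.5,-4.5],0.08]]'
python3 go.py .490 -.355 .0285 -13
```

```text
clock: 33.22
eef_pos: [0.5516, -0.1568, 0.1999]
eef_rot: [3.12, 0.365, 0.001]
force: [1.6, -0.5, -0.6]
width: 0.0798
grasp_force: 0.0
t 33.23 at [ 0.5516 -0.1568  0.1999] yaw 13.36 w 0.0798
[ 0.0007 -0.0006  0.4601] [-0.1058  0.1784  0.1715]
```

```bash
cat > chk.py <<'E'
from h import *
# change since the start around the far pile (spacer pile at 0.489,-0.354) and the near one
for n,bs in(("scene",[(248,150,292,186),(268,168,310,205)]),("side",[(388,145,428,180),(365,168,405,205)])):
    a=cv2.imread(f"pics/{n}0.png").astype(int);b=cam(n)[0].astype(int)
    for x0,y0,x1,y1 in bs:
        d=abs(a-b).max(2)[y0:y1,x0:x1]>40;print(n,(x0,y0),d.sum(),d.size)
E
python3 chk.py; python3 drive.py '[[[0,0,0.13],[-1.35,2.25,1.5],0.08],[[0,0,0.26],[-2.65,4.5,2.5],0.08],[[0,0,0.39],[-4,6.75,3.5],0.08],[[0,0,0.46],[-5.3,8.9,4.5],0.08],[[0,0,0.46],[-5.3,8.9,4.5],0.08],[[0,0,0.46],[-5.3,8.9,4.5],0.08]]'
python3 go.py .490 -.355 .0285 -13
```

```text
scene (248, 150) 14 1584
scene (268, 168) 95 1554
side (388, 145) 0 1400
side (365, 168) 117 1480
clock: 34.08
eef_pos: [0.4911, -0.3518, 0.109]
eef_rot: [-3.121, 0.349, -0.0]
force: [0.1, 0.4, -0.4]
width: 0.0801
grasp_force: 0.0
t 34.08 at [ 0.4911 -0.3518  0.109 ] yaw -12.77 w 0.0801
[-0.0014 -0.0001  0.0041] [-0.0003  0.0034  0.0805]
```

Far pile is undisturbed. Picking its top spacer.

```bash
python3 drive.py '[[[0,0,0],[0,0.1,2],0.08],[[0,0,0],[0,0.15,3.5],0.08],[[0,0,0],[0,0.15,4],0.08],[[0,0,0],[0,0.15,4.025],0.08],[[0,0,0],[0,0.15,4.025],0.08]]'
python3 drive.py '[[[0,0,0],[0,0,0],0.06],[[0,0,0],[0,0,0],0.045],[[0,0,0],[0,0,0],0.045],[[0,0,0],[0,0,0],0.045],[[0,0,0],[0,0,0],0.045]]'
python3 drive.py '[[[0,0,0],[0,0,-0.5],0.045],[[0,0,0],[0,0,-1.5],0.045],[[0,0,0],[0,0,-4],0.045],[[0,0,0],[0,0,-6.5],0.045],[[0,0,0],[0,0,-7.5],0.045],[[0,0,0],[0,0,-7.5],0.045],[[0,0,0],[0,0,-7.5],0.045]]'
python3 go.py .5512 -.0122 .178 25
```

```text
clock: 34.7
eef_pos: [0.4912, -0.3558, 0.0299]
eef_rot: [3.121, -0.349, 0.003]
force: [0.2, 0.5, -0.8]
width: 0.08
grasp_force: 0.0
clock: 35.33
eef_pos: [0.4906, -0.3562, 0.0304]
eef_rot: [3.121, -0.351, 0.003]
force: [-1.3, 1.8, 9.3]
width: 0.0526
grasp_force: 61.0
clock: 36.2
eef_pos: [0.4892, -0.3556, 0.1781]
eef_rot: [-3.121, 0.351, 0.002]
force: [-0.4, -0.4, -0.4]
width: 0.0527
grasp_force: 62.8
t 36.2 at [ 0.4892 -0.3556  0.1781] yaw -12.83 w 0.0527
[-0.0007  0.0011 -0.6602] [-0.0158 -0.3486  0.0003]
```

In the tool's units: -0.3486 m is -17.43, -0.315 m is -15.75.

```bash
python3 drive.py '[[[0,0,-0.1],[-1,-2.5,0],0.045],[[0,0,-0.2],[-1.75,-5,0],0.045],[[0,0,-0.3],[-2.25,-7.75,0],0.045],[[0,0,-0.42],[-2.5,-10.5,0],0.045],[[0,0,-0.54],[-2.25,-13.25,0],0.045],[[0,0,-0.66],[-1.5,-15.75,0],0.045],[[0,0,-0.66],[-0.8,-17.43,0],0.045],[[0,0,-0.66],[-0.8,-17.43,0],0.045]]'
python3 drive.py '[[[0,0,0],[0,0,0],0.045],[[0,0,0],[0,0,0],0.045]]'
python3 go.py .5512 -.0122 .126 25
```

```text
clock: 37.2
eef_pos: [0.5523, -0.0085, 0.1774]
eef_rot: [-3.063, -0.687, 0.0]
force: [0.1, -0.4, -0.6]
width: 0.0522
grasp_force: 62.8
clock: 37.45
eef_pos: [0.5507, -0.0139, 0.178]
eef_rot: [3.067, 0.677, -0.003]
force: [0.7, 0.4, -0.2]
width: 0.0527
grasp_force: 62.8
t 37.45 at [ 0.5507 -0.0139  0.178 ] yaw 24.88 w 0.0527
[ 0.      0.0021 -0.002 ] [ 0.0013 -0.0013  0.052 ]
```

In the tool's units: 0.055 m is 2.75, 0.053 m is 2.65.

```bash
python3 drive.py '[[[0,0,0],[0,-0.05,1.25],0.045],[[0,0,0],[0,-0.05,2.25],0.045],[[0,0,0],[0,-0.05,2.65],0.045],[[0,0,0],[0,-0.05,2.75],0.045],[[0,0,0],[0,-0.05,2.75],0.045]]' | grep -E "pos|force:"
for k in 1; do 
python3 drive.py '[[[0,0,0],[0,0,0.075],0.045],[[0,0,0],[0,0,0.075],0.045],[[0,0,0],[0,0,0.075],0.045]]'
python3 drive.py '[[[0,0,0],[0,0,0.05],0.045],[[0,0,0],[0,0,0.05],0.045],[[0,0,0],[0,0,0.05],0.045]]'
python3 drive.py '[[[0,0,0],[0,0,0.05],0.045],[[0,0,0],[0,0,0.05],0.045],[[0,0,0],[0,0,0.05],0.045]]'; done | grep -E "pos|force:"
```

```text
eef_pos: [0.5516, -0.0116, 0.1242]
force: [-0.5, 0.6, -0.2]
grasp_force: 62.8
eef_pos: [0.5514, -0.0114, 0.1223]
force: [-0.0, -0.8, -0.8]
grasp_force: 62.8
eef_pos: [0.5512, -0.0114, 0.1211]
force: [0.7, 0.9, 0.0]
grasp_force: 62.8
eef_pos: [0.5514, -0.0115, 0.1202]
force: [0.2, 0.1, 1.1]
grasp_force: 63.0
```

In the tool's units: 0.0005 m is 0.025.

```bash
python3 drive.py '[[[0,0,0],[0,0,0.025],0.045],[[0,0,0],[0,0,0.025],0.045],[[0,0,0],[0,0,0.025],0.045]]' | grep -E "pos|force:"
python3 drive.py '[[[0,0,0],[0,0,0],0.08],[[0,0,0],[0,0,0],0.08],[[0,0,0],[0,0,-0.1],0.08],[[0,0,0],[0,0,-1.5],0.08],[[0,0,0],[0,0,-3],0.08],[[0,0,0],[-1,1.5,-4.5],0.08],[[0,0,0.1],[-2.25,4,-4.5],0.08],[[0,0,0.2],[-3,6.5,-4.5],0.08]]'
python3 chk.py
python3 go.py .490 -.355 .11 -13
```

```text
eef_pos: [0.5516, -0.0115, 0.12]
force: [-0.9, -0.6, 6.3]
grasp_force: 64.1
clock: 40.58
eef_pos: [0.5515, -0.1564, 0.2103]
eef_rot: [3.12, 0.365, 0.001]
force: [0.6, -0.6, -0.3]
width: 0.0799
grasp_force: 0.0
scene (248, 150) 54 1584
scene (268, 168) 99 1554
side (388, 145) 35 1400
side (365, 168) 119 1480
t 40.67 at [ 0.5514 -0.1629  0.2094] yaw 12.87 w 0.08
[0.005  0.     0.4515] [-0.1025  0.1731  0.1003]
```

```bash
python3 drive.py '[[[0,0,0.13],[-1.35,2.25,1.5],0.08],[[0,0,0.26],[-2.65,4.5,2.5],0.08],[[0,0,0.39],[-4,6.75,4],0.08],[[0,0,0.45],[-5.15,8.65,5],0.08],[[0,0,0.45],[-5.15,8.65,5],0.08],[[0,0,0.45],[-5.15,8.65,5],0.08],[[0,0,0.45],[-5.15,8.65,5],0.08]]'
python3 go.py .490 -.355 .019 -13
```

```text
clock: 41.55
eef_pos: [0.4936, -0.3451, 0.1103]
eef_rot: [-3.123, 0.33, -0.002]
force: [0.1, 0.2, 1.2]
width: 0.0802
grasp_force: 0.0
t 41.55 at [ 0.4936 -0.3451  0.1103] yaw -12.07 w 0.0802
[-0.0009 -0.0014  0.0162] [-0.0016  0.0105  0.0913]
```

```bash
python3 drive.py '[[[0,0,0.016],[-0.05,0.5,2],0.08],[[0,0,0.016],[-0.05,0.525,3.5],0.08],[[0,0,0.016],[-0.05,0.525,4.35],0.08],[[0,0,0.016],[-0.05,0.525,4.525],0.08],[[0,0,0.016],[-0.05,0.525,4.525],0.08]]'
python3 drive.py '[[[0,0,0],[0,0,0],0.06],[[0,0,0],[0,0,0],0.045],[[0,0,0],[0,0,0],0.045],[[0,0,0],[0,0,0],0.045],[[0,0,0],[0,0,0],0.045]]'
python3 drive.py '[[[0,0,0],[0,0,-0.5],0.045],[[0,0,0],[0,0,-1.5],0.045],[[0,0,0],[0,0,-4],0.045],[[0,0,0],[0,0,-6.5],0.045],[[0,0,0],[0,0,-8.5],0.045],[[0,0,0],[0,0,-8.5],0.045],[[0,0,0],[0,0,-8.5],0.045]]'
python3 go.py .5512 -.0122 .188 25
```

```text
clock: 42.18
eef_pos: [0.4899, -0.3568, 0.0199]
eef_rot: [3.121, -0.359, 0.002]
force: [-0.4, 1.2, 0.6]
width: 0.08
grasp_force: 0.0
clock: 42.8
eef_pos: [0.4897, -0.3573, 0.0211]
eef_rot: [3.12, -0.36, 0.003]
force: [-0.4, 0.7, 9.1]
width: 0.0519
grasp_force: 60.9
clock: 43.68
eef_pos: [0.4885, -0.3569, 0.1894]
eef_rot: [3.121, -0.36, -0.0]
force: [-0.5, 0.6, -0.3]
width: 0.0517
grasp_force: 62.6
t 43.67 at [ 0.4885 -0.3569  0.1894] yaw -13.17 w 0.0517
[ 0.0001  0.0003 -0.6662] [-0.0174 -0.3499  0.0014]
```

In the tool's units: -0.35 m is -17.5, -0.315 m is -15.75.

```bash
python3 drive.py '[[[0,0,-0.1],[-1,-2.5,0],0.045],[[0,0,-0.2],[-1.75,-5,0],0.045],[[0,0,-0.3],[-2.25,-7.75,0],0.045],[[0,0,-0.42],[-2.5,-10.5,0],0.045],[[0,0,-0.54],[-2.25,-13.25,0],0.045],[[0,0,-0.666],[-1.5,-15.75,0],0.045],[[0,0,-0.666],[-0.875,-17.5,0],0.045],[[0,0,-0.666],[-0.875,-17.5,0],0.045]]'
python3 drive.py '[[[0,0,0],[0,0,0],0.045],[[0,0,0],[0,0,0],0.045]]'
python3 go.py .5514 -.0118 .135 25
```

```text
clock: 44.68
eef_pos: [0.5521, -0.0083, 0.188]
eef_rot: [-3.063, -0.688, 0.001]
force: [-0.0, -0.4, -0.4]
width: 0.0518
grasp_force: 62.8
clock: 44.92
eef_pos: [0.5506, -0.0138, 0.1885]
eef_rot: [3.067, 0.677, -0.003]
force: [-0.1, -0.9, 0.2]
width: 0.0513
grasp_force: 62.6
t 44.92 at [ 0.5506 -0.0138  0.1885] yaw 24.88 w 0.0513
[ 0.0001  0.0021 -0.0021] [ 0.0016 -0.0015  0.0535]
```

```bash
python3 drive.py '[[[0,0,0],[0,-0.05,1.25],0.045],[[0,0,0],[0,-0.05,2.25],0.045],[[0,0,0],[0,-0.05,2.65],0.045],[[0,0,0],[0,-0.05,2.75],0.045],[[0,0,0],[0,-0.05,2.75],0.045]]' | grep -E "pos|force:"
for k in 1; do 
python3 drive.py '[[[0,0,0],[0,0,0.075],0.045],[[0,0,0],[0,0,0.075],0.045],[[0,0,0],[0,0,0.075],0.045]]'
python3 drive.py '[[[0,0,0],[0,0,0.05],0.045],[[0,0,0],[0,0,0.05],0.045],[[0,0,0],[0,0,0.05],0.045]]'; done | grep -E "pos|force:"
```

```text
eef_pos: [0.5516, -0.0115, 0.1346]
force: [0.0, 0.7, 0.2]
grasp_force: 62.6
eef_pos: [0.5514, -0.0113, 0.1328]
force: [-0.4, 1.3, -0.2]
grasp_force: 62.6
eef_pos: [0.5512, -0.0112, 0.1316]
force: [0.6, 0.5, -0.9]
grasp_force: 62.6
```

```bash
for k in 1; do 
python3 drive.py '[[[0,0,0],[0,0,0.05],0.045],[[0,0,0],[0,0,0.05],0.045],[[0,0,0],[0,0,0.05],0.045]]'
python3 drive.py '[[[0,0,0],[0,0,0.025],0.045],[[0,0,0],[0,0,0.025],0.045],[[0,0,0],[0,0,0.025],0.045]]'; done | grep -E "pos|force:"
```

```text
eef_pos: [0.5514, -0.0113, 0.1308]
force: [0.3, -0.3, 2.4]
grasp_force: 63.5
eef_pos: [0.5517, -0.0113, 0.1307]
force: [0.2, 0.3, 5.1]
grasp_force: 64.9
```

```bash
python3 drive.py '[[[0,0,0],[0,0,0],0.08],[[0,0,0],[0,0,0],0.08],[[0,0,0],[0,0,-0.1],0.08],[[0,0,0],[0,0,-1.5],0.08],[[0,0,0],[0,0,-3],0.08],[[0,0,0],[-1,1.5,-4.5],0.08],[[0,0,0.1],[-2.25,4,-4.5],0.08],[[0,0,0.2],[-3,6.5,-4.5],0.08]]'
python3 drive.py '[[[0,0,0.1],[-2,3,0],0.08],[[0,0,0.2],[-4,6,0],0.08],[[0,0,0.4],[-4,7.5,0],0.08],[[0,0,0.45],[-4,7.5,0],0.08],[[0,0,0.45],[-4,7.5,0],0.08],[[0,0,0.45],[-4,7.5,0],0.08]]'
python3 - <<'E'
from h import *
w=cam("wrist");np.savez("w4.npz",K=w[1],T=w[2]);cv2.imwrite("pics/w4f.png",w[0])
s=cam("scene")[0];d=cam("side")[0]
c=lambda im,x,y:cv2.resize(im[y:y+75,x:x+100],None,fx=4,fy=4,interpolation=cv2.INTER_CUBIC)
for X in [(.5185,-.239,.016),(.489,-.356,.016)]: print(proj(w,X))
im=np.vstack([cv2.resize(w[0],(480,300)),np.zeros((0,480,3),np.uint8)])
cv2.imwrite("pics/p5.png",np.vstack([np.hstack([c(s,232,145),c(s,285,165)]),np.hstack([cv2.resize(w[0][60:360],(640,300))[:, :400],c(d,300,175)])]))
E
```

```text
clock: 48.05
eef_pos: [0.5514, -0.1562, 0.2208]
eef_rot: [3.12, 0.365, 0.001]
force: [0.6, -0.2, 0.6]
width: 0.0804
grasp_force: 0.0
clock: 48.8
eef_pos: [0.5094, -0.3179, 0.2201]
eef_rot: [-3.123, 0.331, 0.0]
force: [-0.4, 0.5, -0.7]
width: 0.0803
grasp_force: 0.0
[249.8277 181.0981]
[353.4773 184.6882]
```

View pics/p5.png

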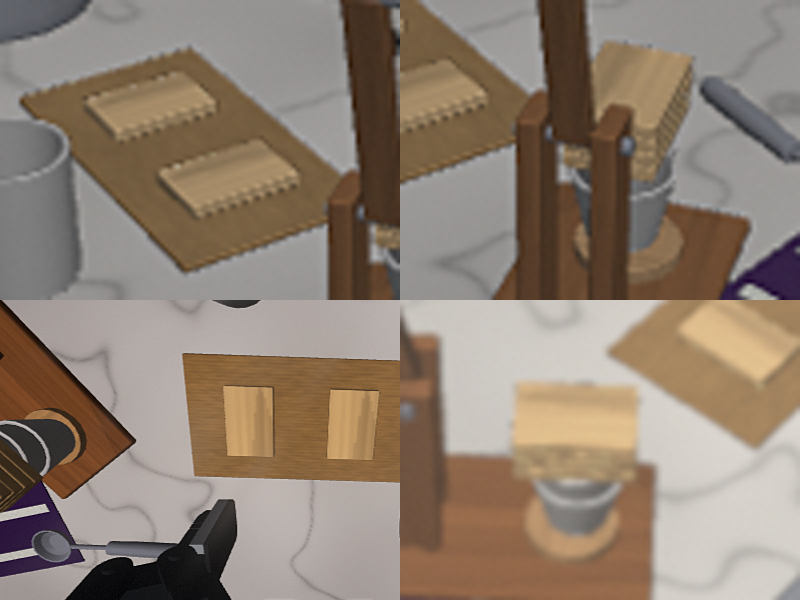

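Four spacers are stacked squarely on the cups. One remains on each tray position, with the near one centred at wrist (249,182), as predicted.

```bash
python3 go.py .5185 -.2395 .1 -13.5,.5185 -.2395 .009 -13.5
```

```text
t 48.95 at [ 0.5094 -0.3182  0.2202] yaw -12.13 w 0.08
[-0.0003  0.      0.0238] [-0.0076 -0.0788  0.1202]
[-0.0003  0.      0.0238] [-0.0076 -0.0788  0.2112]
```

In the tool's units: 0.21 m is 10.5, 0.209 m is 10.45.

```bash
python3 drive.py '[[[0,0,0.024],[-0.2,-2,1.5],0.08],[[0,0,0.024],[-0.38,-3.85,3],0.08],[[0,0,0.024],[-0.38,-3.925,5.5],0.08],[[0,0,0.024],[-0.38,-3.925,8],0.08],[[0,0,0.024],[-0.38,-3.925,9.75],0.08],[[0,0,0.024],[-0.38,-3.925,10.45],0.08],[[0,0,0.024],[-0.38,-3.925,10.5],0.08],[[0,0,0.024],[-0.38,-3.925,10.5],0.08]]'
python3 drive.py '[[[0,0,0],[0,0,0],0.06],[[0,0,0],[0,0,0],0.045],[[0,0,0],[0,0,0],0.045],[[0,0,0],[0,0,0],0.045],[[0,0,0],[0,0,0],0.045]]'
python3 drive.py '[[[0,0,0],[0,0,-0.5],0.045],[[0,0,0],[0,0,-1.5],0.045],[[0,0,0],[0,0,-4],0.045],[[0,0,0],[0,0,-6.5],0.045],[[0,0,0],[0,0,-9],0.045],[[0,0,0],[0,0,-9.4],0.045],[[0,0,0],[0,0,-9.4],0.045]]'
python3 go.py .5512 -.0122 .198 25
```

```text
clock: 49.95
eef_pos: [0.5194, -0.241, 0.0115]
eef_rot: [3.119, -0.372, 0.004]
force: [-0.6, 0.0, -0.3]
width: 0.0801
grasp_force: 0.0
clock: 50.58
eef_pos: [0.5198, -0.2419, 0.0137]
eef_rot: [3.117, -0.373, 0.006]
force: [-4.5, -0.6, 21.8]
width: 0.0451
grasp_force: 11.2
clock: 51.45
eef_pos: [0.5183, -0.2409, 0.1987]
eef_rot: [3.119, -0.373, 0.002]
force: [-0.8, 0.1, 0.0]
width: 0.0452
grasp_force: 0.0
t 51.45 at [ 0.5183 -0.2409  0.1987] yaw -13.63 w 0.0452
[ 0.0008 -0.0009 -0.6743] [-0.0219 -0.23    0.0005]
```

The fingers closed over the top of the spacer (too high by a few mm). Re-locating it.

In the tool's units: 0.08 m is 4, 0.05 m is 2.5.

```bash
python3 drive.py '[[[0,0,0],[0,2.5,0],0.08],[[0,0,0],[0,4,-1],0.08],[[0,0,0],[0,4,-1],0.08],[[0,0,0],[0,4,-1],0.08]]'
cat > sp.py <<'E'
from h import *
w=cam("wrist");g=cv2.cvtColor(w[0],cv2.COLOR_BGR2HSV)
m=((g[...,0]>8)&(g[...,0]<28)&(g[...,1]>60)&(g[...,2]>170)).astype(np.uint8)
m=cv2.morphologyEx(m,cv2.MORPH_OPEN,np.ones((5,5)))
for c in cv2.findContours(m,0,2)[0]:
    if cv2.contourArea(c)>800:
        (u,v),sz,a=cv2.minAreaRect(c);b=cv2.boxPoints(((u,v),sz,a));P=np.array([onz(w,q,.016) for q in b])
        e=[P[1]-P[0],P[2]-P[1]];e=max(e,key=np.linalg.norm)
        print((u,v),sz,onz(w,(u,v),.016),"yaw",np.degrees(np.arctan2(e[1],e[0])),np.linalg.norm(P[1]-P[0]),np.linalg.norm(P[2]-P[1]))
E
python3 sp.py; python3 go.py .5185 -.2395 .1 -13.5
```

```text
clock: 51.95
eef_pos: [0.499, -0.3169, 0.2165]
eef_rot: [-3.117, 0.371, 0.004]
force: [1.2, 1.0, 0.5]
width: 0.0802
grasp_force: 0.0
(345.4473876953125, 174.9990997314453) (36.08216857910156, 70.63826751708984) [ 0.4915 -0.3473  0.016 ] yaw -14.023223466871048 0.08254040695139488 0.03977169177972084
(237.7261199951172, 173.99147033691406) (71.34544372558594, 35.16365051269531) [ 0.5216 -0.228   0.016 ] yaw 164.8636286767206 0.03884986621451819 0.08314699014015199
t 52.0 at [ 0.4992 -0.3165  0.2167] yaw -13.51 w 0.0801
[-0.0019  0.0025 -0.0002] [ 0.001  -0.0791  0.1168]
```

In the tool's units: 0.001 m is 0.05, 0.205 m is 10.25.

```bash
python3 drive.py '[[[0,0,0],[0.05,-2,1.5],0.08],[[0,0,0],[0.05,-3.85,3],0.08],[[0,0,0],[0.05,-3.925,5.5],0.08],[[0,0,0],[0.05,-3.925,8],0.08],[[0,0,0],[0.05,-3.925,9.75],0.08],[[0,0,0],[0.05,-3.925,10.25],0.08],[[0,0,0],[0.05,-3.925,10.25],0.08],[[0,0,0],[0.05,-3.925,10.25],0.08]]'
python3 go.py .5185 -.239 .008 -13.5
```

```text
clock: 53.0
eef_pos: [0.5201, -0.2425, 0.0145]
eef_rot: [3.119, -0.372, 0.004]
force: [-0.2, -0.3, 0.1]
width: 0.08
grasp_force: 0.0
t 53.0 at [ 0.5201 -0.2425  0.0145] yaw -13.61 w 0.08
[ 0.0002 -0.0025 -0.0018] [-0.0024 -0.003   0.0065]
```

```bash
python3 drive.py '[[[0,0,0],[-0.05,-0.15,0.15],0.08],[[0,0,0],[-0.05,-0.15,0.31],0.08],[[0,0,0],[-0.05,-0.15,0.31],0.08]]'
python3 drive.py '[[[0,0,0],[0,0,0],0.06],[[0,0,0],[0,0,0],0.045],[[0,0,0],[0,0,0],0.045],[[0,0,0],[0,0,0],0.045],[[0,0,0],[0,0,0],0.045]]'
```

```text
clock: 53.38
eef_pos: [0.5186, -0.2392, 0.007]
eef_rot: [3.119, -0.372, -0.0]
force: [-0.1, 0.3, -0.4]
width: 0.0803
grasp_force: 0.0
clock: 54.0
eef_pos: [0.5188, -0.2393, 0.0076]
eef_rot: [3.119, -0.373, 0.001]
force: [-0.7, 0.4, 4.9]
width: 0.0535
grasp_force: 62.4
```

Gripped (53.5 mm). Lift and carry.

```bash
python3 drive.py '[[[0,0,0],[0,0,-0.5],0.045],[[0,0,0],[0,0,-1.5],0.045],[[0,0,0],[0,0,-4],0.045],[[0,0,0],[0,0,-6.5],0.045],[[0,0,0],[0,0,-9],0.045],[[0,0,0],[0,0,-9.4],0.045],[[0,0,0],[0,0,-9.4],0.045]]'
python3 go.py .5512 -.0122 .198 25
```

```text
clock: 54.88
eef_pos: [0.5186, -0.2394, 0.1954]
eef_rot: [3.119, -0.373, 0.001]
force: [-0.5, -0.5, -1.1]
width: 0.0537
grasp_force: 63.2
t 54.88 at [ 0.5186 -0.2394  0.1954] yaw -13.64 w 0.0537
[ 0.0007 -0.0007 -0.6743] [-0.0219 -0.2285 -0.0027]
```

```bash
python3 drive.py '[[[0,0,-0.13],[-1.25,-1.75,0],0.045],[[0,0,-0.26],[-2,-3.75,0],0.045],[[0,0,-0.4],[-2.25,-5.75,0],0.045],[[0,0,-0.53],[-2.25,-7.75,0],0.045],[[0,0,-0.66],[-1.75,-9.75,0],0.045],[[0,0,-0.674],[-1.075,-11.425,0],0.045],[[0,0,-0.674],[-1.075,-11.425,0],0.045],[[0,0,-0.674],[-1.075,-11.425,0],0.045]]'
python3 go.py .5514 -.0116 .142 25
```

```text
clock: 55.88
eef_pos: [0.5502, -0.0128, 0.1933]
eef_rot: [-3.067, -0.68, 0.006]
force: [0.5, -0.5, -0.5]
width: 0.0531
grasp_force: 63.2
t 55.88 at [ 0.5502 -0.0128  0.1933] yaw 24.99 w 0.0531
[-0.001   0.0036 -0.0003] [ 0.0018 -0.0005  0.0513]
```

```bash
python3 drive.py '[[[0,0,0],[0.035,-0.025,1.25],0.045],[[0,0,0],[0.035,-0.025,2.25],0.045],[[0,0,0],[0.035,-0.025,2.55],0.045],[[0,0,0],[0.035,-0.025,2.6],0.045],[[0,0,0],[0.035,-0.025,2.6],0.045]]' | grep -E "pos|force:"
for k in 1; do 
python3 drive.py '[[[0,0,0],[0,0,0.075],0.045],[[0,0,0],[0,0,0.075],0.045],[[0,0,0],[0,0,0.075],0.045]]'
python3 drive.py '[[[0,0,0],[0,0,0.05],0.045],[[0,0,0],[0,0,0.05],0.045],[[0,0,0],[0,0,0.05],0.045]]'; done | grep -E "pos|force:"
```

```text
eef_pos: [0.5523, -0.0116, 0.1435]
force: [-0.6, 0.4, -1.0]
grasp_force: 63.2
eef_pos: [0.5521, -0.0113, 0.1416]
force: [-0.7, 0.4, -0.1]
grasp_force: 63.2
eef_pos: [0.552, -0.0113, 0.1404]
force: [-0.2, 0.5, -0.5]
grasp_force: 63.2
```

```bash
for k in 1; do 
python3 drive.py '[[[0,0,0],[-0.025,0,0.075],0.045],[[0,0,0],[-0.025,0,0.075],0.045],[[0,0,0],[-0.025,0,0.075],0.045]]'
python3 drive.py '[[[0,0,0],[0,0,0.05],0.045],[[0,0,0],[0,0,0.05],0.045],[[0,0,0],[0,0,0.05],0.045]]'
python3 drive.py '[[[0,0,0],[0,0,0.035],0.045],[[0,0,0],[0,0,0.035],0.045],[[0,0,0],[0,0,0.035],0.045]]'; done | grep -E "pos|force:"
```

```text
eef_pos: [0.5515, -0.0116, 0.1389]
force: [0.4, 0.8, -0.8]
grasp_force: 63.2
eef_pos: [0.5516, -0.0115, 0.1379]
force: [0.1, -0.8, -0.8]
grasp_force: 63.2
eef_pos: [0.5516, -0.0115, 0.1373]
force: [-0.1, -0.7, 0.0]
grasp_force: 63.3
```

In the tool's units: 0.0007 m is 0.035.

```bash
python3 drive.py '[[[0,0,0],[0,0,0.035],0.045],[[0,0,0],[0,0,0.035],0.045],[[0,0,0],[0,0,0.035],0.045]]' | grep -E "pos|force:"
python3 drive.py '[[[0,0,0],[0,0,0],0.08],[[0,0,0],[0,0,0],0.08],[[0,0,0],[0,0,-0.1],0.08],[[0,0,0],[0,0,-1.5],0.08],[[0,0,0],[-0.5,0,-3],0.08],[[0,0,0],[-2.5,0,-4],0.08],[[0,0,0],[-5,-0.5,-5],0.08],[[0,0,0],[-6,-1.5,-7.5],0.08]]'
python3 - <<'E'
from h import *
print(manip.observe()["joints"])
s=cam("scene");d=cam("side");cv2.imwrite("pics/scene_a.png",s[0]);cv2.imwrite("pics/side_a.png",d[0])
E
python3 go.py .6626 .0963 .38 115
```

```text
eef_pos: [0.552, -0.0117, 0.1371]
force: [-1.3, -0.6, 4.5]
grasp_force: 63.8
clock: 59.75
eef_pos: [0.4259, -0.0369, 0.2856]
eef_rot: [-3.067, -0.675, 0.011]
force: [0.3, -0.7, 0.9]
width: 0.0799
grasp_force: 0.0
[ 0.4824  0.2814 -0.5861  2.0073  0.1954  0.9144 -1.3442]
t 59.85 at [ 0.43   -0.0342  0.2904] yaw 25.04 w 0.0798
[ 0.0074 -0.0004 -1.5701] [ 0.2664 -0.0194 -0.0883]
```

In the tool's units: 0.12 m is 6, 0.1 m is 5.

```bash
python3 drive.py '[[[0,0,0.18],[1,-0.75,-1],0.08],[[0,0,0.36],[2,-1.5,-2],0.08],[[0,0,0.54],[3,-2.25,-3],0.08],[[0,0,0.72],[4,-3,-4],0.08],[[0,0,0.9],[5,-3.75,-4.5],0.07],[[0,0,1.08],[6,-4.6,-4.5],0.06],[[0,0,1.26],[6,-4.6,-4.5],0.06],[[0,0,1.44],[6,-4.6,-4.5],0.06]]'
python3 drive.py '[[[0,0,0.13],[0,0,0],0.06],[[0,0,0.13],[0,0,0],0.06],[[0,0,0.13],[0,0,0],0.06]]'
python3 - <<'E'
from h import *
print(manip.observe()["joints"])
E
python3 go.py .6626 .0963 .375 -65,.6626 .0963 .303 -65
```

```text
clock: 60.85
eef_pos: [0.5003, 0.0996, 0.3758]
eef_rot: [2.754, -1.512, -0.001]
force: [0.7, -0.4, -0.5]
width: 0.0596
grasp_force: 0.0
clock: 61.22
eef_pos: [0.5001, 0.0996, 0.3761]
eef_rot: [2.651, -1.685, 0.001]
force: [-0.0, -0.4, -1.2]
width: 0.0597
grasp_force: 0.0
[-0.2853  0.2837  0.0443  1.6827 -0.0123  1.1758 -2.9412]
t 61.23 at [0.5001 0.0996 0.3761] yaw -64.88 w 0.0597
[ 0.0005 -0.0009  0.0022] [ 0.072  -0.1457  0.0011]
[ 0.0005 -0.0009  0.0022] [ 0.0719 -0.1458  0.0731]
```

J7 sits at its limit, so I'm turning the other way to the equivalent grasp.

```bash
python3 drive.py '[[[0,0,-0.18],[0,0,0],0.06],[[0,0,-0.36],[0,0,0],0.06],[[0,0,-0.54],[0,0,0],0.06],[[0,0,-0.72],[0,0,0],0.06],[[0,0,-0.9],[0,0,0],0.06],[[0,0,-1.08],[0,0,0],0.06],[[0,0,-1.26],[0,0,0],0.06],[[0,0,-1.44],[0,0,0],0.06]]'
python3 drive.py '[[[0,0,-0.18],[0,0,0],0.06],[[0,0,-0.36],[0,0,0],0.06],[[0,0,-0.54],[0,0,0],0.06],[[0,0,-0.72],[0,0,0],0.06],[[0,0,-0.9],[0,0,0],0.06],[[0,0,-1.08],[0,0,0],0.06],[[0,0,-1.26],[0,0,0],0.06],[[0,0,-1.44],[0,0,0],0.06]]'
python3 drive.py '[[[0,0,-0.18],[0,0,0],0.06],[[0,0,-0.25],[0,0,0],0.06],[[0,0,-0.25],[0,0,0],0.06]]'
python3 - <<'E'
from h import *
print(manip.observe()["joints"])
s=cam("scene");d=cam("side")
for n,X in (("L",(.7144,-.017,.3197)),("R",(.653,.119,.3199))): print(n,proj(s,X),proj(d,X))
E
python3 go.py .6626 .0963 .375 115,.6626 .0963 .303 115
```

```text
clock: 62.22
eef_pos: [0.5001, 0.0991, 0.3762]
eef_rot: [-3.103, -0.49, 0.0]
force: [-0.3, 0.5, 0.8]
width: 0.0598
grasp_force: 0.0
clock: 63.22
eef_pos: [0.5002, 0.099, 0.3763]
eef_rot: [-2.01, -2.414, -0.001]
force: [-0.5, -0.9, 0.3]
width: 0.0601
grasp_force: 0.0
clock: 63.6
eef_pos: [0.5001, 0.0989, 0.3763]
eef_rot: [-1.703, -2.64, -0.001]
force: [-0.4, 0.7, 0.7]
width: 0.06
grasp_force: 0.0
[ 0.1651  0.322  -0.5694  1.6708  0.1834  1.2024 -0.0222]
L [286.1691 135.7893] [288.7938 132.6582]
R [360.5224 147.4549] [281.2697 174.4688]
t 63.7 at [0.5001 0.0989 0.3764] yaw 114.31 w 0.0605
[ 0.0001 -0.0003 -0.012 ] [-0.0693  0.147   0.0014]
[ 0.0001 -0.0003 -0.012 ] [-0.0693  0.147   0.0734]
```

```bash
python3 drive.py '[[[0,0,-0.012],[-1.15,2.45,0],0.06],[[0,0,-0.012],[-2.3,4.9,0],0.06],[[0,0,-0.012],[-3.45,7.35,0],0.06],[[0,0,-0.012],[-3.45,7.35,0],0.06],[[0,0,-0.012],[-3.45,7.35,0],0.06]]'
python3 go.py .6626 .0963 .303 115
python3 - <<'E'
from h import *
w=cam("wrist");cv2.imwrite("pics/w5.png",w[0])
for X in [(.6626,.0963,.32),(.6837,.051,.32),(.653,.119,.32)]: print(proj(w,X))
g=w[0];print(g.shape)
E
```

```text
clock: 64.32
eef_pos: [0.6618, 0.0973, 0.376]
eef_rot: [-1.685, -2.65, 0.001]
force: [0.3, 0.1, 0.2]
width: 0.0601
grasp_force: 0.0
t 64.33 at [0.6618 0.0973 0.376 ] yaw 115.08 w 0.0601
[-0.0011 -0.001   0.0014] [-0.0014  0.0004  0.073 ]
[319.5016 225.3899]
[319.2981 287.1783]
[320.9205 191.5271]
(400, 640, 3)
```

```bash
python3 drive.py '[[[0,0,0],[-0.05,0.025,1.5],0.06],[[0,0,0],[-0.05,0.025,2.5],0.06],[[0,0,0],[-0.05,0.025,3.25],0.06],[[0,0,0],[-0.05,0.025,3.65],0.06],[[0,0,0],[-0.05,0.025,3.65],0.06]]' | grep -E "pos|force:"
python3 drive.py '[[[0,0,0],[0,0,0],0.04],[[0,0,0],[0,0,0],0.02],[[0,0,0],[0,0,0],0.005],[[0,0,0],[0,0,0],0.005],[[0,0,0],[0,0,0],0.005],[[0,0,0],[0,0,0],0.005],[[0,0,0],[0,0,0],0.005],[[0,0,0],[0,0,0],0.005]]'
```

```text
eef_pos: [0.663, 0.0961, 0.3036]
force: [0.5, 0.0, -0.0]
grasp_force: 0.0
clock: 66.0
eef_pos: [0.6621, 0.0956, 0.3042]
eef_rot: [-1.687, -2.649, 0.003]
force: [-4.9, -2.0, 5.1]
width: 0.0098
grasp_force: 58.7
```

```bash
python3 drive.py '[[[0,0,0],[0,-1.145,-0.18],0.005],[[0,0,0],[0,-2.31,-0.185],0.005],[[0,0,0],[0,-3.455,-0.015],0.005],[[0,0,0],[0,-4.57,0.32],0.005]]'
python3 go.py .6626 .0963 .303 115
python3 drive.py '[[[0,0,0],[0,-1.045,0.5],0.005],[[0,0,0],[0,-2.01,1.155],0.005],[[0,0,0],[0,-2.86,1.94],0.005],[[0,0,0],[0,-3.585,2.85],0.005],[[0,0,0],[0,-3.585,2.85],0.005]]'
python3 go.py .6626 .0963 .303 115
```

```text
clock: 66.5
eef_pos: [0.582, 0.0596, 0.299]
eef_rot: [1.684, 2.648, 0.011]
force: [4.0, 4.2, -6.7]
width: 0.0098
grasp_force: 61.4
t 66.5 at [0.582  0.0596 0.299 ] yaw 115.1 w 0.0098
[ 0.0078 -0.0007  0.0017] [-0.0009  0.0886 -0.0033]
clock: 67.12
eef_pos: [0.5139, 0.0288, 0.2391]
eef_rot: [-1.683, -2.648, -0.001]
force: [-1.4, 5.0, -1.6]
width: 0.01
grasp_force: 65.4
t 67.12 at [0.5139 0.0288 0.2391] yaw 115.11 w 0.01
[-0.0011 -0.0035  0.002 ] [-0.0018  0.1632 -0.0641]
```

Careful with the scale: shifts go in units of 20 mm. That gives: 0.0751 m is 3.755, 0.0689 m is 3.445.

```bash
python3 drive.py '[[[0,0,0],[0,-0.405,0.66],0.005],[[0,0,0],[0,-0.745,1.355],0.005],[[0,0,0],[0,-1.01,2.085],0.005],[[0,0,0],[0,-1.2,2.835],0.005],[[0,0,0],[0,-1.3,3.445],0.005],[[0,0,0],[0,-1.33,3.755],0.005],[[0,0,0],[0,-1.33,3.755],0.005],[[0,0,0],[0,-1.33,3.755],0.005]]' | grep -E "pos|force:"
for k in 1; do python3 drive.py '[[[0,0,0],[0,-0.01,0.2],0.005],[[0,0,0],[0,-0.01,0.2],0.005],[[0,0,0],[0,-0.01,0.2],0.005]]'
python3 drive.py '[[[0,0,0],[0,-0.005,0.15],0.005],[[0,0,0],[0,-0.005,0.15],0.005],[[0,0,0],[0,-0.005,0.15],0.005]]'; done | grep -E "pos|force:"
```

```text
eef_pos: [0.4894, 0.0178, 0.1644]
force: [-4.8, 5.8, -2.1]
grasp_force: 70.0
eef_pos: [0.4891, 0.0177, 0.1605]
force: [-5.5, 5.3, -1.0]
grasp_force: 70.1
eef_pos: [0.489, 0.0176, 0.1575]
force: [-5.6, 5.0, -0.1]
grasp_force: 70.2
```

```bash
for k in 1; do python3 drive.py '[[[0,0,0],[0,0,0.1],0.005],[[0,0,0],[0,0,0.1],0.005],[[0,0,0],[0,0,0.1],0.005]]'
python3 drive.py '[[[0,0,0],[0,0,0.1],0.005],[[0,0,0],[0,0,0.1],0.005],[[0,0,0],[0,0,0.1],0.005]]'; done | grep -E "pos|force:"
```

```text
eef_pos: [0.4889, 0.0175, 0.1556]
force: [-5.8, 4.5, 0.1]
grasp_force: 70.2
eef_pos: [0.4888, 0.0175, 0.1536]
force: [-6.1, 4.5, 0.8]
grasp_force: 70.3
```

```bash
for k in 1; do python3 drive.py '[[[0,0,0],[0,0,0.075],0.005],[[0,0,0],[0,0,0.075],0.005],[[0,0,0],[0,0,0.075],0.005]]'
python3 drive.py '[[[0,0,0],[0,0,0.075],0.005],[[0,0,0],[0,0,0.075],0.005],[[0,0,0],[0,0,0.075],0.005]]'; done | grep -E "pos|force:"
```

```text
eef_pos: [0.4888, 0.0175, 0.1521]
force: [-6.9, 3.6, 0.2]
grasp_force: 70.3
eef_pos: [0.4888, 0.0175, 0.1506]
force: [-6.5, 4.5, 1.6]
grasp_force: 70.3
```

In the tool's units: 0.16 m is 8, -0.12 m is -6.

```bash
python3 drive.py '[[[0,0,0],[0,0,0],0.04],[[0,0,0],[0,0,0],0.04],[[0,0,0],[0,0,0],0.04],[[0,0,0],[0,0,-1.5],0.04],[[0,0,0],[0,0,-4],0.04],[[0,0,0],[2.5,-1,-6],0.04],[[0,0,0],[5,-1.5,-6],0.04],[[0,0,0],[8,-1.5,-6],0.04]]'
python3 drive.py '[[[0,0,0],[2.5,0,0],0.04],[[0,0,0],[5,0,0],0.04],[[0,0,0],[5,0,0],0.04],[[0,0,0],[5,0,0],0.04]]'
python3 - <<'E'
from h import *
s=cam("scene");d=cam("side");cv2.imwrite("pics/scene_z.png",s[0]);cv2.imwrite("pics/side_z.png",d[0])
c=lambda im,x,y:cv2.resize(im[y:y+100,x:x+100],None,fx=4,fy=4,interpolation=cv2.INTER_CUBIC)
sx=np.array([np.cos(.436),np.sin(.436),0]);sy=np.array([-sx[1],sx[0],0]);o=np.array([.551,-.0115,0])
for z in(.160,.167,.174):
    for e in(-.075,.075): X=o-.045*sx+e*sy;X[2]=z;print(z,e,proj(s,X),proj(d,X))
cv2.imwrite("pics/z.png",np.hstack([c(s[0],290,130),c(d[0],300,150)]))
E
```

```text
clock: 71.38
eef_pos: [0.3958, 0.1482, 0.2719]
eef_rot: [1.689, 2.646, 0.002]
force: [0.3, 0.7, 0.6]
width: 0.0399
grasp_force: 0.0
clock: 71.88
eef_pos: [0.3542, 0.2379, 0.271]
eef_rot: [1.686, 2.65, -0.001]
force: [0.4, -0.1, 0.0]
width: 0.0399
grasp_force: 0.0
0.16 -0.075 [317.8065 162.2426] [360.7619 178.1354]
0.16 0.075 [377.5235 172.0606] [359.9654 220.0386]
0.167 -0.075 [317.794  159.7423] [360.8679 176.3934]
0.167 0.075 [377.7184 169.5092] [360.0761 218.3349]
0.174 -0.075 [317.7813 157.2251] [360.9746 174.6382]
0.174 0.075 [377.9146 166.9399] [360.1877 216.6174]
```

View pics/z.png

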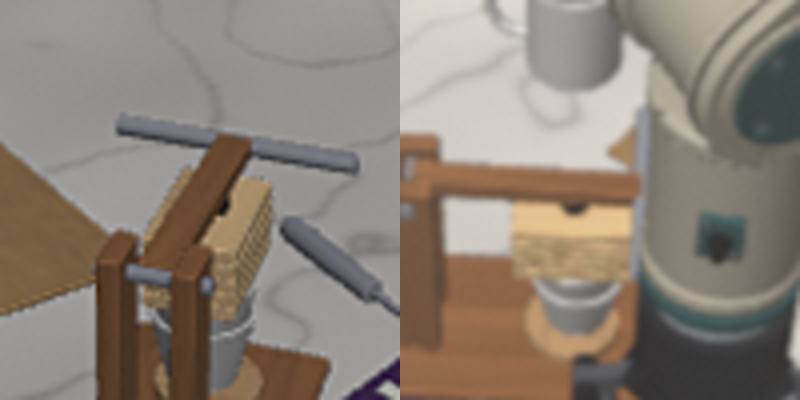

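The bar rests about level: rod ends at scene (319.5,161) and (379,170.5) put the rod at about 164 mm, where level is 167. The foot is on the five-spacer stack. One settle check, then I hand in.

```bash
python3 drive.py '[[[0,0,0],[0,0,0],0.04],[[0,0,0],[0,0,0],0.04],[[0,0,0],[0,0,0],0.04],[[0,0,0],[0,0,0],0.04]]' | head -2
python3 - <<'E'
from h import *
b=cam("scene")[0].astype(int);a=cv2.imread("pics/scene_z.png").astype(int)
n=(abs(a-b).max(2)>25)[130:260,230:400].sum();print("moved px",n)
if n<10: print(manip.job_done())
E
```

```text
clock: 72.47
eef_pos: [0.3539, 0.2384, 0.271]
moved px 0
the job is handed in; nothing more can be done
None
```

The job is handed in: both cups present are nested on the seat with five spacers squarely on top and the bar down about level on them, the sixth spacer is left on the tray, and I never touched the mugs or jar; joint 7 briefly read −2.941 rad, right at its −2.94 limit, before I turned it back.

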